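Hang a test coupon on the balance arm with its S-hook

TASK

Take the S-hook off the balance arm by its red tab, feel its lower end through the small hole in the copper test coupon, lift the coupon out of its holder on the hook, and hang the hook with the coupon back on the arm. Let the arm take the weight before you let go, so that the coupon ends hanging still and free of everything but the hook. Work gently: the hook must not be forced against coupon or arm, the coupon must stay clean (no fingers on it), and the things standing around stay where they are.

Things in the scene. Friction and masses are not known exactly. Their poses are not given: they have to be found in the camera images.
- hook: S-hook of 4 mm round steel wire, flat in its own x-z plane, about 55 g, with a red tab on top. Origin: wire axis at the corner's height (bottom); z up. Shank: from x +12, z +80 mm down to z +58, slanting to x -4, z +26, then straight down to the corner at x -4, z 0. A hanging coupon sits at the corner, about x 0. It starts hanging upright on the stand's arm, its y along the arm.
- tab (a point): centre of the hook's red grip tab, a box 24 (x) x 12 (y) x 30 (z) mm; axes as the hook's, 116 mm above its origin; pinch it across y. Under it the wire comes down at x 0 to the upper bend.
- bend (a point): seat in the hook's upper bend: where the axis of the 8 mm arm lies when it hangs there (hook x 0, z +86 mm). The bend is open downward, 20 mm wide inside, between the shank on the +x side and a free tip on the -x side that ends 18 mm below this point.
- corner (a point): corner of the hook (wire axis), hook x -4, z 0 mm. From here the lower end, a straight 4 mm wire 34 mm long, cut off square, rises toward hook +x, nominally by 25 degrees in the hook's plane; but it was bent by hand: its slope is 12 to 38 degrees and it points up to 20 degrees to either side (tip up to 8 mm off in height, 11 mm sideways); no pose tells. It yields at about 15 N.
- coupon: copper test coupon, an upright flat plate 3 (x, its normal) x 44 (y) x 70 (z) mm, about 90 g, standing in the slot of the holder. Origin: centre of its lower edge, z up. One round through hole of 10 mm, axis along x, centre at z +58 mm on the middle line, so 12 mm below the top edge.
- hole (a point): centre of the hole in the coupon; axes as the coupon's
- holder: fixed specimen holder: grey base 100 x 100 mm, blue slotted block 29 x 84 mm, top z 42. Origin: centre of its underside. The slot lies along y, floor at z 18 mm, 24 mm deep; 1.5 mm play along x. In it a sprung jaw pinches the coupon's side edges, so that drawing it straight up takes 3 to 5 N. Hook it from the -x side, moving to +x (the same way round as it hangs on the stand).
- stand: fixed balance stand: white base 100 (x) x 150 (y -115 to +35) mm, 12 mm thick; post at y -90 up to z 206 mm; level steel arm, 8 mm round, along y from the post to a 13 mm end button at y +32. Origin: on the worktop under the hanging place. Arm axis x 0, z 200 mm; it sinks 0.7 mm per newton (stop at 8 mm). The hook comes off by lifting it over 26 mm, then moving to the stand's +x.
- jar_1: small clear open glass jar, 56 mm wide, 42 mm high, a bystander; origin at its underside
- pot_blue: blue and tan round pot, 67 mm wide, 26 mm high, a bystander; origin at its underside
- bottle_amber: amber dropper bottle with black top, 34 mm wide, 102 mm high, a bystander; origin at its underside
- lid_teal: teal jar lid, 61 mm wide, 11 mm high, a bystander; origin at its underside
Mind the look-alikes: they are no part of the job. There is more than one size of the holder; the job needs the largest.

How it is judged:
By the outcome, as a careful person would: the job done as asked, in the order asked, and still so for the second after the job is handed in, with the robot touching nothing.
It also fails if it takes over 69 s, if anything falls off the work surface, if the arm or the gripper's body presses on something with over 40 N, if the wrist force passes 120 N, or if a joint passes its speed limit or range.

ROBOT

A 7-joint arm with a two-finger parallel gripper is mounted at the origin on a cart in front of the work surface, level with it; the furniture and walls round the work are solid. World frame = base frame: x ahead of the robot, y to its left, z up, the work surface at z = 0. Lengths are in m, angles in rad, forces in N, time in s.
With the tool pointing down it reaches from about 0.425 to 0.8 m from the base axis. Payload 8.3 kg.
Tool frame: the origin (TCP) lies on the mounting face of the last link; the fingertips stand 173 mm ahead of it and the grasp point (between the pads) lies 155 mm ahead of it (env.tips_ahead is the distance from the TCP to the fingertips, in m); y points along the fingers, x is the direction in which the jaws open and shut, and the axes are right-handed (so a half turn about y gives the same grasp; the last joint's range is limited). The gripper opens to 85 mm and grips with 20 to 120 N. Pads are 22 mm wide; open, the fingers measure 114 mm over their backs; the gripper's body (76 mm by 85 mm) begins 54 mm behind the grasp point. The pads swing forward as they close: fully open they stand 13 mm farther back than shut.
Start: joints at [1.232, 0.383, 0.016, 1.37, -0.006, 1.388, -0.046], TCP at [0.17, -0.601, 0.405] pointing down, gripper open.
Joint ranges: [-2.95, 2.95], [-0.25, 2.06], [-1.52, 1.56], [0.18, 2.33], [-1.44, 4.58], [0.02, 2.06], [-3.01, 3.01]. Speed limits (rad/s): [2.39, 2.39, 3.01, 3.01, 3.14, 3.14, 3.14].

INTERFACE

Orientations are given as a unit quaternion [x, y, z, w].
In Python, from rig import telemetry, read_camera, close_job, find_in, masks_of, mark_of, env gives the robot as it stands. The module is installed in compiled form; this text tells all that it offers.
- The arm moves only by the tool arm_command, never from a script. Its argument "steps" is a list that holds one entry, the list of rows, each a list of 5 numbers: the opening in per cent of the stroke, from 0 (shut) to 100 (fully open), then the shift along the tool's x, y, z in mm, then the turn about the tool's y in rad. In form: [[[hand, dx, dy, dz, turn], ...]]. A call has exactly 10 rows; each row is the pose to reach, as a shift and turn from the pose commanded when the call began, along the tool's axes at that moment; what a row does not reach only later rows make up. A row lasts 1/8 s, in which the tool goes at most 62.5 mm and 10.7 degrees, less where a joint would pass 70% of its speed; a pose out of reach is approached as far as the arm can. A call with a gripper value outside its range is refused whole. The fingers move at their own pace and stop on an object; the grip force is fixed at half the most. Time passes only in rows, so rows that repeat a pose let the fingers close, or fill a call up. It gives the time, the measured TCP pose, the force and the opening at its end, in the units of the state.
- telemetry.get_state(): the state, without advancing time (a new reading comes with each control period).
- read_camera(name): name is "side" or "top" or "wrist"; returns a dict with "pixels" (400x640x3 uint8, blue, green, red), "z_map" (400x640 float32, m along the optical axis (not along the pixel's ray), 0 where there is no reading), "camera_matrix" (3x3 intrinsics, pixels), "R" (3x3) and "t" (3): a world point X has camera coordinates R X + t; the wrist camera has in their place "tool_from_camera" (4x4, takes a point from camera to tool coordinates, whose origin is the TCP and whose axes are the tool frame's). Camera axes: x right, y down, z forward; pixel columns grow to the right and rows downward; lengths in m; the calibration is good to about 2 mm. The wrist camera is an equidistant fisheye: a pixel r from the principal point sees the ray r / f radians off the axis. A picture is of the moment at which its call begins: read the wrist's pose just before it.
- close_job(): hands the job in, once; it reports no verdict.
Trained networks look in a picture, given as the dict that the camera call returned (one of the last four; its "shot" number tells which), for a name from the list of things; names that differ only in an ending like _2 or _b are one class to them, and where a whole thing is asked for, a point or a joint stands for the part that bears it (a point fixed in the world has none). Each returns a list of dicts, best first, with "score" (0 to 1); they miss things now and then, are a little off and sometimes report something else, mostly with a low value. They report only what shows in the picture. A call takes as long as a camera call. They do not tell look-alikes from the thing itself.
- find_in(picture, target): "xy" ([column, row] in pixels, amid what is visible of it).
- masks_of(picture, target): "mask" (400x640 bool, what is visible of it) and "xy" ([column, row] in pixels, amid what is visible of it).
- mark_of(picture, target): "xy" ([column, row] in pixels: a listed point, or the origin of a listed thing).
The state is a dict: "time": time; "joints": joint angles; "joint_vel": joint speeds; "tau": joint torques, N m; "position": TCP position; "tool_rot": TCP orientation; "contact_force": force on the tool from outside, world axes, zero at the start; "wrist_torque": the same for the moment, N m; "opening": finger opening in m.
Only numpy, scipy, OpenCV 4.12 (cv2) and the standard library are available. Lean on these libraries where they do the work, as an engineer would, in place of code of your own. Each camera call takes 0.05 s, during which the arm holds its last target.

## Working session

There is one attempt and no reset: what is moved stays moved. The work goes in short steps, Python scripts to look and compute and a tool call to move; the robot and the scene stay as the last step left them, time stands still between calls to the robot, and variables do not carry over. Pictures are saved under pics/ and viewed, and the job is handed in when it is done.

Besides the shell and the picture viewer there is one more tool, called after ">>>" as name(argument=value, ...), one argument or row to a line, values as JSON. arm_command: Moves the arm, as the interface text tells. Its arguments: {"type":"object","properties":{"steps":{"type":"array"}},"required":["steps"]}

```bash
ls; mkdir -p pics; python3 - <<'E'
from rig import telemetry, read_camera, env
import cv2
print(telemetry.get_state()); print([a for a in dir(env) if a[0]!='_'], env.tips_ahead)
for n in ("side","top","wrist"):
    p=read_camera(n); cv2.imwrite(f"pics/{n}0.png",p["pixels"]); print(n,{k:v for k,v in p.items() if k not in("pixels","z_map")})
E
```

```text
pics
{'time': 0.0, 'joints': array([ 1.23212   ,  0.38427995,  0.01640283,  1.37117021, -0.00629106,
        1.38819384, -0.0465243 ]), 'joint_vel': array([-0.00035357, -0.00074752,  0.00154418,  0.00246261, -0.00127808,
       -0.00091594, -0.00112499]), 'tau': array([-3.94688514e-04, -6.27594423e+01,  8.44121799e-01, -3.71819937e+01,
        1.66843669e-02,  1.40954755e-02,  6.51751293e-06]), 'position': array([ 0.17016442, -0.60122209,  0.40364544]), 'tool_rot': array([-0.56357252,  0.4271007 , -0.42594771,  0.56439309]), 'contact_force': array([0.29497392, 0.23408875, 0.23243228]), 'wrist_torque': array([-0.00705471,  0.00257439,  0.00426387]), 'opening': 0.08524524315747001}
['PlanningError', 'tips_ahead'] 0.1734
side {'camera_matrix': array([[425.08011786,   0.        , 320.48310567],
       [  0.        , 425.08011786, 201.47967993],
       [  0.        ,   0.        ,   1.        ]]), 'R': array([[-0.96072329, -0.27727679,  0.01132912],
       [-0.11133131,  0.34770856, -0.93096944],
       [ 0.25419699, -0.8956653 , -0.3649213 ]]), 't': array([0.52511583, 0.25135558, 0.97650
[... 261 characters left out ...]
747333,  0.02219095, -0.06748712],
       [ 0.06785977,  0.01649089, -0.99755857]]), 't': array([-0.04234017,  0.55983431,  1.29576253]), 'shot': 2}
wrist {'camera_matrix': array([[309.70691629,   0.        , 324.63167617],
       [  0.        , 309.70691629, 200.56393543],
       [  0.        ,   0.        ,   1.        ]]), 'tool_from_camera': array([[ 9.99999280e-01, -1.17222399e-03, -2.58161658e-04,
        -1.33492977e-03],
       [-5.62799404e-05, -2.60631958e-01,  9.65438232e-01,
         2.99497166e-02],
       [-1.19899504e-03, -9.65437522e-01, -2.60631836e-01,
         6.71227374e-02],
       [ 0.00000000e+00,  0.00000000e+00,  0.00000000e+00,
         1.00000000e+00]]), 'shot': 3}
```

View pics/side0.png

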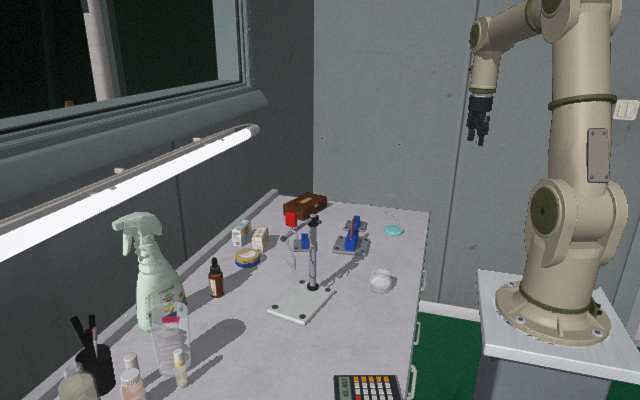

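View pics/top0.png

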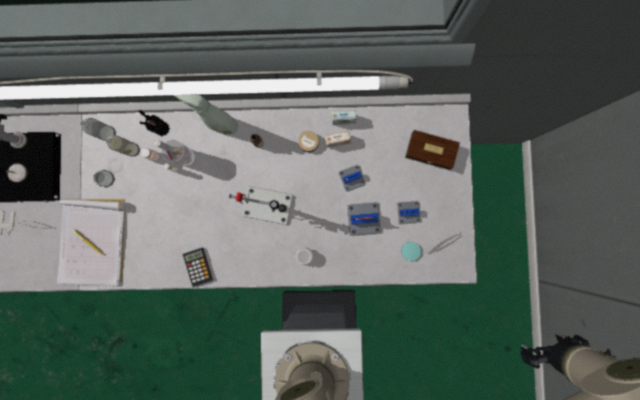

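View pics/wrist0.png

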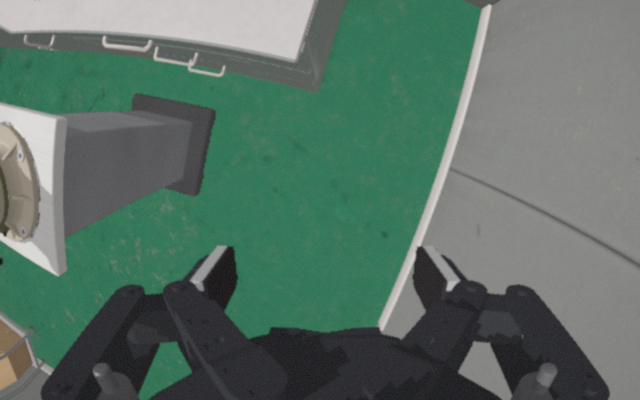

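```bash
python3 - <<'E'
from rig import telemetry
from scipy.spatial.transform import Rotation as R
s=telemetry.get_state(); print(R.from_quat(s['tool_rot']).as_matrix().round(3), s['position'])
E
```

```text
[[ 0.272 -0.     0.962]
 [-0.962  0.001  0.272]
 [-0.001 -1.    -0.   ]] [ 0.17022047 -0.60125991  0.40391475]
```

```bash
cat > h.py <<'E'
from rig import telemetry, read_camera, close_job, find_in, masks_of, mark_of, env
import numpy as np, cv2
from scipy.spatial.transform import Rotation as Rot
def ray(p,xy):
    K=p["camera_matrix"]; d=np.array([(xy[0]-K[0,2])/K[0,0],(xy[1]-K[1,2])/K[1,1],1.])
    C=-p["R"].T@p["t"]; return C,p["R"].T@d
def atz(p,xy,z):
    C,d=ray(p,xy); return C+d*(z-C[2])/d[2]
def tri(p1,a,p2,b):
    C1,d1=ray(p1,a);C2,d2=ray(p2,b); s=np.linalg.lstsq(np.c_[d1,-d2],C2-C1,rcond=None)[0]
    A=C1+d1*s[0];B=C2+d2*s[1]; return (A+B)/2,np.linalg.norm(A-B)
def proj(p,X):
    c=p["R"]@np.asarray(X)+p["t"]; K=p["camera_matrix"]; return np.array([K[0,0]*c[0]/c[2]+K[0,2],K[1,1]*c[1]/c[2]+K[1,2]])
def cloud(p):
    z=p["z_map"]; K=p["camera_matrix"]; v,u=np.mgrid[:z.shape[0],:z.shape[1]]
    c=np.stack([(u-K[0,2])/K[0,0]*z,(v-K[1,2])/K[1,1]*z,z],-1); return (c-p["t"])@p["R"]
E
python3 - <<'E'
from h import *
S=read_camera("side");T=read_camera("top")
for t in ["tab","bend","corner","hook","hole","coupon","holder","stand","jar_1","pot_blue","bottle_amber","lid_teal"]:
    a=mark_of(S,t);b=mark_of(T,t)
    print(t,[(x["xy"],round(x["score"],2)) for x in a][:3],[(x["xy"],round(x["score"],2)) for x in b][:3])
    if a and b: print("   ",tri(S,a[0]["xy"],T,b[0]["xy"]))
cv2.imwrite("pics/topc.png",cv2.resize(T["pixels"][160:270,210:440],None,fx=3.4,fy=3.4,interpolation=cv2.INTER_CUBIC))
cv2.imwrite("pics/sidec.png",cv2.resize(S["pixels"][190:330,210:410],None,fx=4,fy=4,interpolation=cv2.INTER_CUBIC))
E
```

```text
tab [([291.6, 219.5], 0.5)] []
bend [([292.5, 230.5], 0.69)] [([242.7, 197.7], 0.56)]
    (array([0.56118621, 0.16938025, 0.20054526]), np.float64(0.00029719177541342225))
corner [([392.8, 230.2], 0.5)] [([246.6, 203.6], 0.61)]
    (array([0.44910505, 0.14693011, 0.22521354]), np.float64(0.18732593192078176))
hook [([292.7, 268.3], 0.61), ([289.7, 230.1], 0.49)] [([250.7, 199.8], 0.51)]
    (array([0.562534  , 0.1658934 , 0.10724589]), np.float64(0.0015973856274591682))
hole [([354.0, 226.9], 0.51)] [([366.6, 215.5], 0.5)]
    (array([ 0.50355508, -0.18375355,  0.06143739]), np.float64(0.010611325795122212))
coupon [([352.3, 240.1], 0.48)] [([364.5, 218.6], 0.56)]
    (array([ 0.50049049, -0.17927916,  0.02051904]), np.float64(0.00030759519997069416))
holder [([304.7, 246.1], 0.67), ([355.5, 228.9], 0.63)] [([350.4, 180.8], 0.97), ([364.7, 220.4], 0.85), ([408.8, 212.4], 0.65)]
    (array([ 0.62944927, -0.13720373,  0.00091608]), np.float64(0.010439189425556127))
stand [([292.0, 309.6], 0.91)] [([254.1, 206.1], 0.89), ([241.2, 199.7], 0.72)]
    (array([0.55529232, 0.17657827, 0.00735158]), np.float64(0.0138021060134458))
jar_1 [([379.9, 286.6], 0.81)] [([301.0, 256.5], 0.48)]
    (array([0.38529212, 0.02580921, 0.00799635]), np.float64(0.0026671580587093635))
pot_blue [([249.2, 262.6], 0.81)] [([305.0, 140.7], 0.6)]
    (array([0.75400011, 0.0046249 , 0.00299521]), np.float64(0.01107316486055073))
bottle_amber [([217.8, 293.8], 0.83)] [([258.6, 143.7], 0.44)]
    (array([ 7.55930519e-01,  1.60129163e-01, -1.86927708e-04]), np.float64(0.0042784936693125485))
lid_teal [([392.0, 233.2], 0.58)] [([407.4, 248.3], 0.77)]
    (array([ 0.40082733, -0.31678499, -0.00557968]), np.float64(0.0033636488285642154))
```

View pics/topc.png

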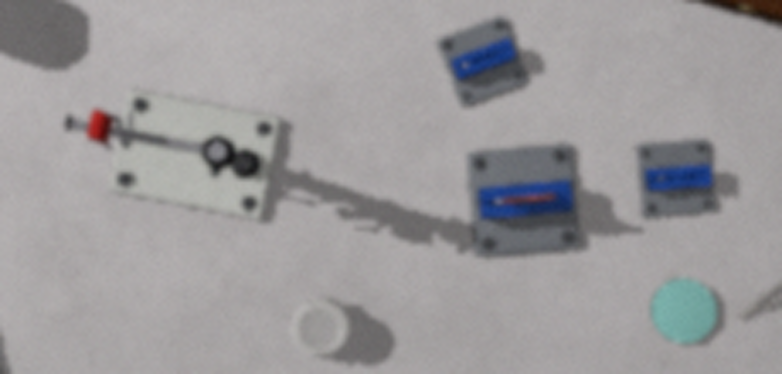

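View pics/sidec.png

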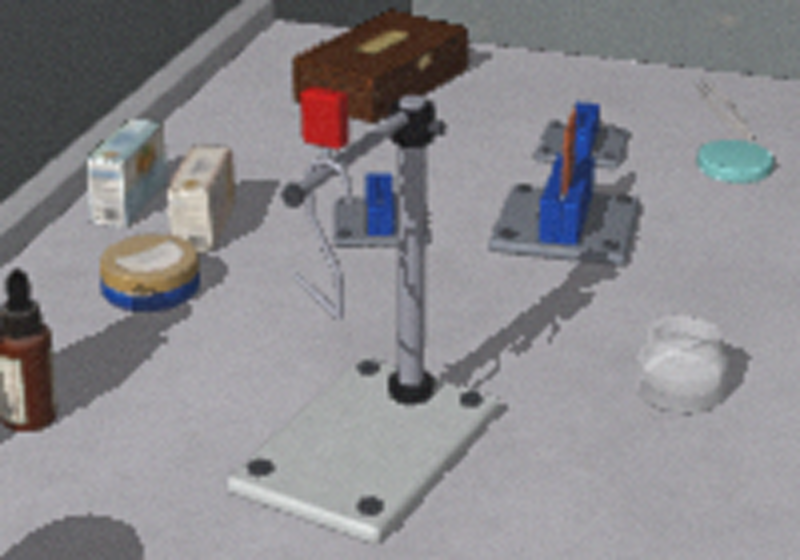

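```bash
python3 - <<'E'
from h import *
S=read_camera("side");T=read_camera("top")
def red(p):
    b,g,r=[p["pixels"][...,i].astype(int) for i in range(3)]
    return (r>110)&(g<60)&(b<60)
for n,p in(("S",S),("T",T)):
    m=red(p).astype(np.uint8); k,l,st,c=cv2.connectedComponentsWithStats(m)
    for i in np.argsort(-st[1:,4])[:2]+1: 
        X=cloud(p)[l==i]; X=X[p["z_map"][l==i]>0]
        print(n,st[i],c[i], np.percentile(X,[5,50,95],axis=0).round(4).tolist())
tS=None
for n,p in(("S",S),("T",T)):
    X=cloud(p); hsv=cv2.cvtColor(p["pixels"],cv2.COLOR_BGR2HSV)
    blue=(hsv[...,0]>105)&(hsv[...,0]<128)&(hsv[...,1]>140)
    sel=blue&(np.abs(X[...,0]-.5)<.07)&(np.abs(X[...,1]+.18)<.06)&(X[...,2]>.005)
    P=X[sel]; print(n,"blue",len(P),np.percentile(P,[2,50,98],axis=0).round(4).tolist())
    top=P[(P[:,2]>.036)]; r=cv2.minAreaRect((top[:,:2]*1000).astype(np.float32)); print(r)
    sel=(X[...,2]>.004)&(X[...,2]<.03)&(np.abs(X[...,0]-.55)<.1)&(np.abs(X[...,1]-.12)<.12)&(hsv[...,1]<40)
    P=X[sel]; print("base",len(P)); 
    if len(P)>10: print(cv2.minAreaRect((P[:,:2]*1000).astype(np.float32)))
    sel=(X[...,2]>.19)&(X[...,2]<.21)&(np.abs(X[...,0]-.55)<.1)&(np.abs(X[...,1]-.12)<.12)&(hsv[...,1]<40)
    P=X[sel]; print("arm",len(P),cv2.fitLine((P[:,:2]).astype(np.float32),cv2.DIST_HUBER,0,.01,.01).ravel(), P.mean(0))
    cop=(hsv[...,0]<12)&(hsv[...,1]>80)&(np.abs(X[...,0]-.5)<.05)&(np.abs(X[...,1]+.18)<.05)&(X[...,2]>.04)
    P=X[cop]; print("cop",len(P),np.percentile(P,[2,50,98],axis=0).round(4).tolist(),cv2.fitLine((P[:,:2]).astype(np.float32),cv2.DIST_HUBER,0,.01,.01).ravel())
E
```

```text
S [285 212  12  15 134] [290.12686567 218.54477612] [[0.5531, 0.1754, 0.2177], [0.5625, 0.1796, 0.233], [0.5722, 0.1829, 0.2436]]
S [356 395   5   5  21] [358.19047619 397.0952381 ] [[0.3658, 0.3809, 0.0119], [0.3688, 0.3852, 0.0136], [0.3725, 0.3896, 0.0155]]
T [237 193   4   8  19] [238.26315789 196.57894737] [[0.5539, 0.1688, 0.2399], [0.5597, 0.1723, 0.2431], [0.5682, 0.1757, 0.2471]]
T [188 264   3   2   6] [189.  264.5] [[0.3641, 0.3803, 0.0091], [0.366, 0.3848, 0.0118], [0.3679, 0.3869, 0.016]]
S blue 193 [[0.4868, -0.2124, 0.0097], [0.4978, -0.1377, 0.0369], [0.5146, -0.1314, 0.0423]]
((502.0730895996094, -174.13812255859375), (27.66584587097168, 85.4729232788086), 3.0018844604492188)
base 1705
((552.9481201171875, 135.92507934570312), (154.23712158203125, 100.80341339111328), 78.36624145507812)
arm 258 [0.22522992 0.9743056  0.549557   0.13202222] [0.5514055  0.14078848 0.19975157]
cop 35 [[0.5003, -0.185, 0.0425], [0.5012, -0.1664, 0.0704], [0.5037, -0.1535, 0.0882]] [ 0.0471     -0.99889016  0.50135547 -0.16397102]
T blue 169 [[0.4866, -0.2168, 0.0255], [0.4999, -0.1758, 0
[... 325 characters left out ...]
 0.20181625]Traceback (most recent call last):
  File "<stdin>", line 24, in <module>
    return _quantile_unchecked(
        a, q, axis, out, overwrite_input, method, keepdims, weights)
    return _ureduce(a,
                    func=_quantile_ureduce_func,
    ...<5 lines>...
                    overwrite_input=overwrite_input,
                    method=method)
    r = func(a, **kwargs)
    result = _quantile(arr,
                       quantiles=q,
    ...<2 lines>...
                       out=out,
                       weights=wgt)
    slices_having_nans = np.isnan(arr[-1, ...])
                                  ~~~^^^^^^^^^
IndexError: index -1 is out of bounds for axis 0 with size 0
```

>>> arm_command(
  steps=[
    [[100,-33,-2,40,0.02],[100,-66,-4,80,0.05],[100,-100,-6,122,0.08],[100,-134,-8,165,0.11],[100,-168,-10,207,0.14],[100,-202,-12,249,0.17],[100,-236,-14,291,0.2],[100,-270,-16,333,0.22],[100,-300,-16,370,0.22],[100,-328,-16,404,0.22]],
  ],
)

```text
time: 2.8
position: [0.4704, -0.1741, 0.421]
tool_rot: [-0.514, 0.485, -0.486, 0.514]
contact_force: [0.5, -0.1, -0.1]
opening: 0.0854
```

```bash
cat >> h.py <<'E'
def wcap():
    s=telemetry.get_state(); p=read_camera("wrist"); 
    Tt=np.eye(4); Tt[:3,:3]=Rot.from_quat(s["tool_rot"]).as_matrix(); Tt[:3,3]=s["position"]
    p["W"]=Tt@p["tool_from_camera"]; return s,p
def wray(p,xy):
    K=p["camera_matrix"]; d=np.array([(xy[0]-K[0,2]),(xy[1]-K[1,2])])/K[0,0]; r=np.hypot(*d)
    v=np.array([0,0,1.]) if r<1e-9 else np.r_[d/r*np.sin(r),np.cos(r)]
    return p["W"][:3,3],p["W"][:3,:3]@v
def wproj(p,X):
    c=p["W"][:3,:3].T@(np.asarray(X)-p["W"][:3,3]); r=np.arctan2(np.hypot(c[0],c[1]),c[2]); h=np.hypot(c[0],c[1])
    K=p["camera_matrix"]; return np.array([K[0,2]+K[0,0]*r*c[0]/h,K[1,2]+K[0,0]*r*c[1]/h])
def watz(p,xy,z):
    C,d=wray(p,xy); return C+d*(z-C[2])/d[2]
def wcloud(p):
    z=p["z_map"]; K=p["camera_matrix"]; v,u=np.mgrid[:z.shape[0],:z.shape[1]]
    dx=(u-K[0,2])/K[0,0]; dy=(v-K[1,2])/K[0,0]; r=np.hypot(dx,dy)+1e-12; k=np.tan(np.minimum(r,1.5))/r
    c=np.stack([dx*k*z,dy*k*z,z],-1); return c@p["W"][:3,:3].T+p["W"][:3,3]
E
python3 - <<'E'
from h import *
s,p=wcap(); print(s["time"],s["position"],Rot.from_quat(s["tool_rot"]).as_matrix().round(3),s["contact_force"])
cv2.imwrite("pics/w1.png",p["pixels"])
for t in ["hole","coupon","holder"]: print(t,[(x["xy"],round(x["score"],2)) for x in mark_of(p,t)])
X=wcloud(p); hsv=cv2.cvtColor(p["pixels"],cv2.COLOR_BGR2HSV)
blue=(hsv[...,0]>105)&(hsv[...,0]<128)&(hsv[...,1]>140)&(np.abs(X[...,0]-.5)<.07)&(np.abs(X[...,1]+.18)<.06)
P=X[blue&(X[...,2]>.037)]; print(len(P),np.percentile(P,[2,50,98],axis=0).round(4).tolist(),cv2.minAreaRect((P[:,:2]*1000).astype(np.float32)))
c=(X[...,2]>.05)&(X[...,2]<.1)&(np.abs(X[...,0]-.5)<.05)&(np.abs(X[...,1]+.18)<.05)
P=X[c]; print(len(P),np.percentile(P,[2,50,98],axis=0).round(4).tolist(),cv2.fitLine(P[:,:2].astype(np.float32),cv2.DIST_HUBER,0,.01,.01).ravel())
E
```

```text
2.8 [ 0.47038723 -0.17405716  0.42104172] [[ 0.056  0.001  0.998]
 [-0.998 -0.     0.056]
 [ 0.    -1.     0.001]] [ 0.48134929 -0.06686224 -0.11996003]
hole [([189.3, 223.2], 0.72), ([328.7, 153.6], 0.62), ([95.7, 101.8], 0.45)]
coupon [([328.7, 148.0], 0.52)]
holder [([307.6, 40.3], 0.9), ([328.0, 144.2], 0.79), ([437.1, 140.0], 0.69)]
1774 [[0.4693, -0.2337, 0.0411], [0.5016, -0.1763, 0.0433], [0.537, -0.1335, 0.3911]] ((499.63232421875, -179.13803100585938), (75.60899353027344, 120.40619659423828), 2.5001649856567383)
282 [[0.5014, -0.1959, 0.0574], [0.505, -0.1741, 0.0851], [0.5069, -0.1535, 0.09]] [ 0.06609489 -0.99781334  0.5054913  -0.17896879]
```

View pics/w1.png

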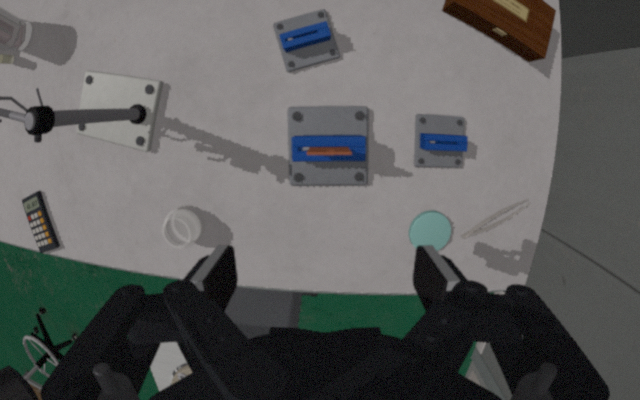

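>>> arm_command(
  steps=[
    [[100,-30,-20,10,0.03],[100,-75,-39,22,0.08],[100,-120,-39,36,0.13],[100,-165,-39,50,0.18],[100,-215,-39,66,0.23],[100,-265,-39,84,0.265],[100,-315,-39,100,0.265],[100,-344,-39,110,0.265],[100,-344,-39,110,0.265],[100,-344,-39,110,0.265]],
  ],
)

```text
time: 4.25
position: [0.5607, 0.1719, 0.4595]
tool_rot: [0.445, -0.55, 0.55, -0.444]
contact_force: [1.3, -1.5, 0.3]
opening: 0.0853
```

```bash

python3 - <<'E'
from h import *
s,p=wcap(); print(s["time"],s["position"],Rot.from_quat(s["tool_rot"]).as_matrix().round(3),s["contact_force"])
cv2.imwrite("pics/w2.png",p["pixels"]); np.save("w2z.npy",p["z_map"])
for t in ["tab","bend","corner","stand","hook"]: print(t,[(x["xy"],round(x["score"],2)) for x in mark_of(p,t)])
X=wcloud(p); b,g,r=[p["pixels"][...,i].astype(int) for i in range(3)]
m=(r>110)&(g<60)&(b<60)&(X[...,2]>.2)&(X[...,2]<.26); P=X[m]
print(len(P),np.percentile(P,[2,50,98],axis=0).round(4).tolist()); top=P[P[:,2]>.239]; print(cv2.minAreaRect((top[:,:2]*1000).astype(np.float32)))
hsv=cv2.cvtColor(p["pixels"],cv2.COLOR_BGR2HSV)
m=(X[...,2]>.19)&(X[...,2]<.21)&(np.abs(X[...,0]-.55)<.05)&(np.abs(X[...,1]-.15)<.06)
P=X[m]; print(len(P),cv2.fitLine(P[:,:2].astype(np.float32),cv2.DIST_HUBER,0,.01,.01).ravel(), P.mean(0))
S=read_camera("side")
cv2.imwrite("pics/s2.png",cv2.resize(S["pixels"][200:330,240:350],None,fx=5,fy=5,interpolation=cv2.INTER_CUBIC))
E
```

```text
4.25 [0.56071365 0.17185899 0.45951181] [[-0.21  -0.     0.978]
 [-0.978 -0.001 -0.21 ]
 [ 0.001 -1.     0.   ]] [ 1.28973378 -1.46961151  0.25610886]
tab [([320.5, 213.6], 0.7)]
bend [([324.4, 203.7], 0.71)]
corner [([324.5, 187.4], 0.83)]
stand [([318.5, 161.4], 0.94)]
hook [([321.3, 186.8], 0.94)]
479 [[0.5552, 0.1707, 0.2429], [0.5657, 0.1761, 0.245], [0.5754, 0.1813, 0.2464]]
((565.2398681640625, 176.20901489257812), (9.011234283447266, 21.122224807739258), 77.85233306884766)
1731 [0.23588598 0.9717807  0.5561641  0.14087664] [0.55616407 0.14087664 0.20271812]
```

View pics/w2.png

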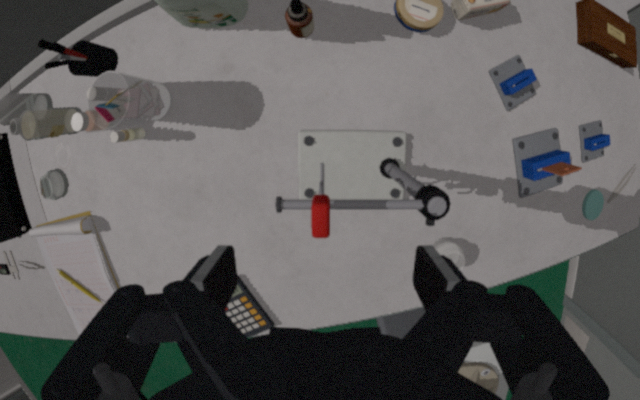

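View pics/s2.png

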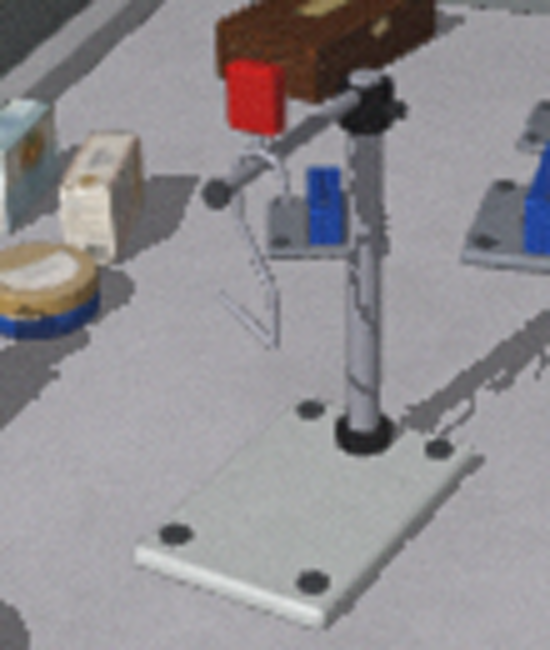

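>>> arm_command(
  steps=[
    [[100,-5,0,3.5,0],[100,-5,10,3.5,0],[80,-5,30,3.5,0],[60,-5,50,3.5,0],[40,-5,65,3.5,0],[32,-5,72,3.5,0],[32,-5,72,3.5,0],[32,-5,72,3.5,0],[32,-5,72,3.5,0],[32,-5,72,3.5,0]],
  ],
)

```text
time: 5.85
position: [0.5648, 0.1781, 0.3882]
tool_rot: [0.445, -0.549, 0.55, -0.445]
contact_force: [0.0, -0.4, 0.1]
opening: 0.0274
```

```bash

python3 - <<'E'
from h import *
s,p=wcap(); print(s)
cv2.imwrite("pics/w3.png",p["pixels"])
X=wcloud(p); b,g,r=[p["pixels"][...,i].astype(int) for i in range(3)]
m=(r>110)&(g<60)&(b<60)&(X[...,2]>.2)&(X[...,2]<.26); P=X[m]
print(len(P),np.percentile(P,[2,50,98],axis=0).round(4).tolist()); top=P[P[:,2]>.239]; print(cv2.minAreaRect((top[:,:2]*1000).astype(np.float32)))
R=Rot.from_quat(s["tool_rot"]).as_matrix(); print(np.percentile((P-s["position"])@R,[2,50,98],axis=0).round(4))
E
```

```text
{'time': 5.85, 'joints': array([ 0.07994022,  0.37764553, -0.58164706,  1.47041388,  0.20906942,
        1.35495761, -2.29385804]), 'joint_vel': array([ 0.0001621 ,  0.00124681,  0.00175698,  0.00405165, -0.0006333 ,
       -0.00049775, -0.00097104]), 'tau': array([-7.58744020e-03, -5.67039442e+01, -7.13254541e+00, -3.62086308e+01,
        1.64523086e-02, -1.08626977e-03,  4.62934913e-04]), 'position': array([0.56476926, 0.17809576, 0.38818814]), 'tool_rot': array([ 0.44481195, -0.54934767,  0.54957366, -0.44534062]), 'contact_force': array([ 0.03452563, -0.3894742 ,  0.10455731]), 'wrist_torque': array([-0.01557378, -0.01353925, -0.04294084]), 'opening': 0.02735581357441757}
100 [[0.5726, 0.1699, 0.2426], [0.5746, 0.1726, 0.2442], [0.5763, 0.1775, 0.2456]]
((574.5653076171875, 173.76287841796875), (8.730642318725586, 2.8778536319732666), 71.9028549194336)
[[-0.0017  0.1426  0.0088]
 [ 0.0034  0.144   0.0107]
 [ 0.0061  0.1456  0.0117]]
```

View pics/w3.png

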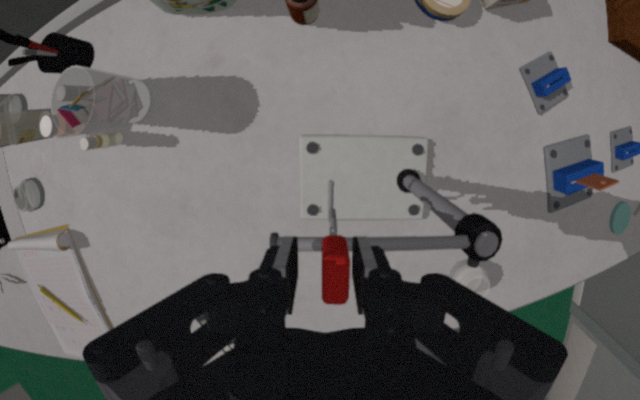

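```bash

python3 - <<'E'
from h import *
s,p=wcap(); R=Rot.from_quat(s["tool_rot"]).as_matrix()
I=p["pixels"]; b,g,r=[I[...,i].astype(int) for i in range(3)]
m=(r>70)&(g<50)&(b<50)&(r>2*g); m[:, :290]=0;m[:,370:]=0
for row in range(235,306,4):
    c=np.where(m[row])[0]
    if len(c): 
        L=(watz(p,(c[0]-.5,row),.245)-s["position"])@R; Q=(watz(p,(c[-1]+.5,row),.245)-s["position"])@R
        print(row,c[0],c[-1],(L*1000).round(1),(Q*1000).round(1), r[row,c].mean().round())
E
```

```text
239 323 344 [ -2.6 143.1  20.2] [  6.  143.1  20.1] 85.0
243 322 345 [ -3.  143.1  18.4] [  6.5 143.1  18.4] 86.0
247 322 346 [ -3.1 143.1  16.7] [  6.9 143.1  16.7] 87.0
251 323 347 [ -2.7 143.1  15. ] [  7.3 143.1  14.9] 87.0
255 323 347 [ -2.7 143.1  13.2] [  7.4 143.1  13.1] 93.0
259 323 348 [ -2.7 143.1  11.4] [  7.8 143.1  11.3] 113.0
263 323 348 [ -2.7 143.1   9.6] [  7.9 143.1   9.5] 106.0
267 323 348 [ -2.7 143.1   7.7] [  7.9 143.    7.7] 95.0
271 323 348 [ -2.7 143.1   5.9] [  8.  143.    5.8] 94.0
275 323 348 [ -2.7 143.1   4. ] [  8.1 143.    3.9] 94.0
279 323 347 [ -2.7 143.    2.1] [  7.7 143.    2. ] 94.0
283 323 347 [-2.70e+00  1.43e+02  1.00e-01] [  7.8 143.    0. ] 94.0
287 323 347 [ -2.7 143.   -1.9] [  7.8 143.   -1.9] 93.0
291 323 347 [ -2.7 143.   -3.9] [  7.9 143.   -4. ] 92.0
295 323 347 [ -2.7 143.   -5.9] [  7.9 143.   -6. ] 93.0
299 323 346 [ -2.8 143.   -8. ] [  7.6 143.   -8.1] 94.0
303 328 338 [ -0.6 143.  -10.1] [  4.2 143.  -10.1] 95.0
```

>>> arm_command(
  steps=[
    [[32,2.6,0,0.8,0],[32,2.6,0,0.8,0],[22,2.6,0,0.8,0],[18,2.6,0,0.8,0],[14,2.6,0,0.8,0],[10,2.6,0,0.8,0],[5,2.6,0,0.8,0],[0,2.6,0,0.8,0],[0,2.6,0,0.8,0],[0,2.6,0,0.8,0]],
  ],
)

```text
time: 7.2
position: [0.565, 0.1753, 0.3878]
tool_rot: [0.445, -0.549, 0.549, -0.445]
contact_force: [-0.6, -0.8, -0.4]
opening: 0.0108
```

```bash

python3 - <<'E'
from h import *
s,p=wcap(); print(s["position"],s["contact_force"],s["wrist_torque"],s["opening"])
cv2.imwrite("pics/w4.png",p["pixels"])
E
```

```text
[0.56495554 0.17532382 0.38775399] [-0.58559798 -0.77043829 -0.3615267 ] [0.00234811 0.01423131 0.03149775] 0.010771468753080772
```

View pics/w4.png

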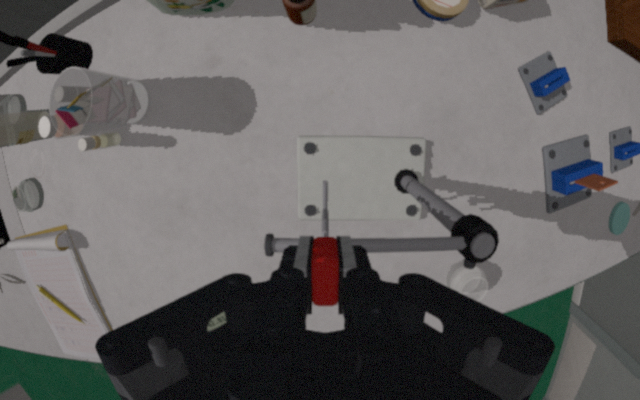

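>>> arm_command(
  steps=[
    [[0,0,-5,0,0],[0,0,-14,0,0],[0,0,-24,0,0],[0,0,-32,0,0],[0,0,-34,0,0],[0,0,-34,15,0],[0,0,-34,35,0],[0,0,-34,60,0],[0,0,-34,70,0],[0,0,-34,70,0]],
  ],
)

```text
time: 8.5
position: [0.6336, 0.1607, 0.4211]
tool_rot: [-0.445, 0.55, -0.549, 0.445]
contact_force: [-1.2, -0.1, -0.6]
opening: 0.011
```

```bash

python3 - <<'E'
from h import *
s,p=wcap(); print(s["position"],s["contact_force"],s["wrist_torque"],s["opening"])
S=read_camera("side"); T=read_camera("top")
I=cv2.resize(p["pixels"][130:290,240:400],None,fx=3.5,fy=3.5,interpolation=cv2.INTER_CUBIC)
cv2.imwrite("pics/w5.png",I)
cv2.imwrite("pics/s5.png",cv2.resize(S["pixels"][180:330,230:350],None,fx=4,fy=4,interpolation=cv2.INTER_CUBIC))
for q,n in((p,"w"),(S,"s")):
  for t in ["tab","corner","bend","hook"]: print(n,t,[(x["xy"],round(x["score"],2)) for x in mark_of(q,t)])
E
```

```text
[0.63357792 0.16068562 0.42114381] [-1.24010921 -0.06099549 -0.61295382] [0.01241876 0.06343353 0.01820615] 0.010966604097896281
w tab [([324.1, 269.6], 0.62)]
w corner [([326.7, 212.1], 0.78)]
w bend [([325.7, 244.8], 0.97), ([324.2, 209.6], 0.38)]
w hook [([326.4, 210.3], 0.67), ([547.3, 212.8], 0.24), ([302.6, 72.2], 0.18)]
s tab [([260.9, 200.8], 0.65)]
s corner [([260.8, 210.1], 0.52), ([270.1, 248.4], 0.46)]
s bend [([263.5, 209.9], 0.49)]
s hook [([266.3, 249.1], 0.45)]
```

View pics/w5.png

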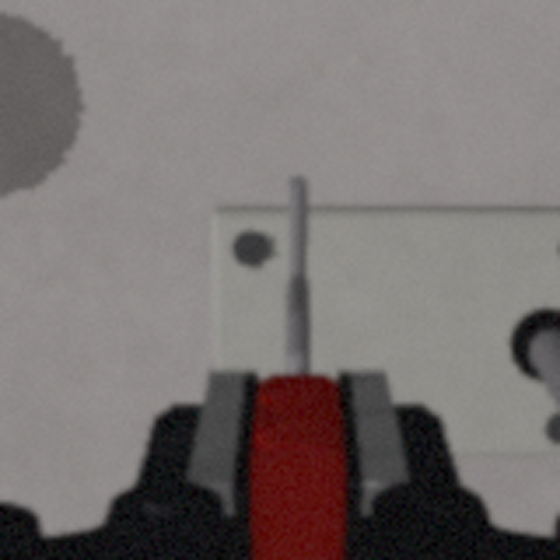

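View pics/s5.png

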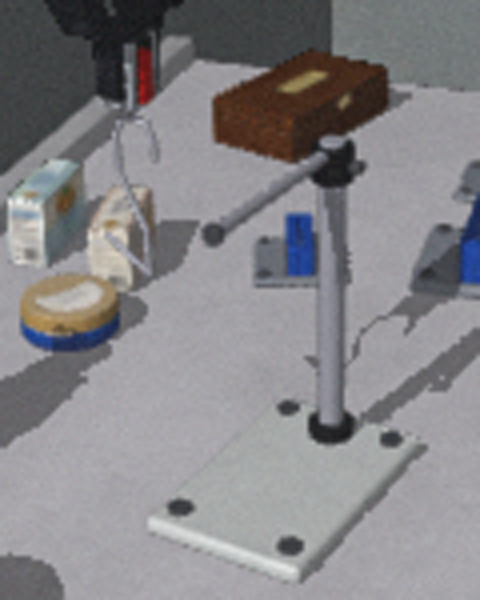

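>>> arm_command(
  steps=[
    [[0,-40,-5,-15,-0.06],[0,-80,-5,-35,-0.15],[0,-109,-5,-58,-0.24],[0,-140,-5,-95,-0.34],[0,-170,-5,-130,-0.44],[0,-200,-5,-160,-0.54],[0,-225,-5,-185,-0.6],[0,-225,-5,-185,-0.6],[0,-225,-5,-185,-0.6],[0,-225,-5,-185,-0.6]],
  ],
)

```text
time: 10.3
position: [0.5003, 0.4181, 0.4266]
tool_rot: [0.587, -0.394, 0.394, -0.587]
contact_force: [-0.2, -0.7, -1.3]
opening: 0.0111
```

```bash

python3 - <<'E'
from h import *
s,p=wcap(); print(s["time"],s["position"].tolist(),s["tool_rot"].tolist(),s["contact_force"],s["wrist_torque"],s["opening"])
S=read_camera("side"); 
np.savez("c6.npz",w=p["pixels"],wW=p["W"],s=S["pixels"],pos=s["position"],q=s["tool_rot"],sz=S["z_map"],wz=p["z_map"])
I=cv2.resize(p["pixels"][130:290,240:400],None,fx=3.5,fy=3.5,interpolation=cv2.INTER_CUBIC)
cv2.imwrite("pics/w6.png",I)
R=Rot.from_quat(s["tool_rot"]).as_matrix()
for q,n in((p,"w"),(S,"s")):
  for t in ["tab","corner","bend","hook"]: print(n,t,[(x["xy"],round(x["score"],2)) for x in mark_of(q,t)])
c=proj(S,s["position"]+R@[0,.22,0]).astype(int); print(c)
u,v=c; print(u-60,v-70); cv2.imwrite("pics/s6.png",cv2.resize(S["pixels"][max(v-70,0):v+70,u-60:u+80],None,fx=5,fy=5,interpolation=cv2.INTER_CUBIC)[:600*2])
E
```

```text
10.3 [0.50031674027203, 0.41810497225191084, 0.42664065112156785] [0.5871344168963399, -0.3939281075356953, 0.3944459004599112, -0.5869465513992824] [-0.23251145 -0.65963074 -1.28980646] [-0.04249187 -0.05345221  0.04858594] 0.011134279106475417
w tab [([324.7, 269.2], 0.85)]
w corner [([327.9, 212.2], 0.98), ([594.2, 292.0], 0.54)]
w bend []
w hook [([325.1, 210.9], 0.94)]
s tab [([274.8, 265.2], 0.56)]
s corner [([284.7, 326.3], 0.72)]
s bend [([278.8, 279.7], 0.84)]
s hook [([279.7, 328.2], 0.72)]
[275 298]
215 228
```

View pics/w6.png

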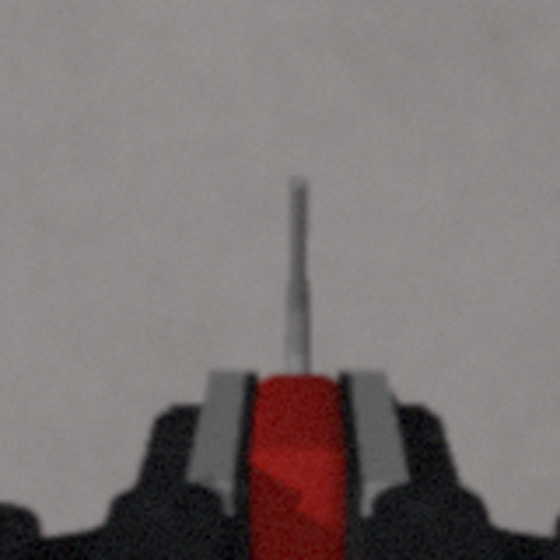

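View pics/s6.png

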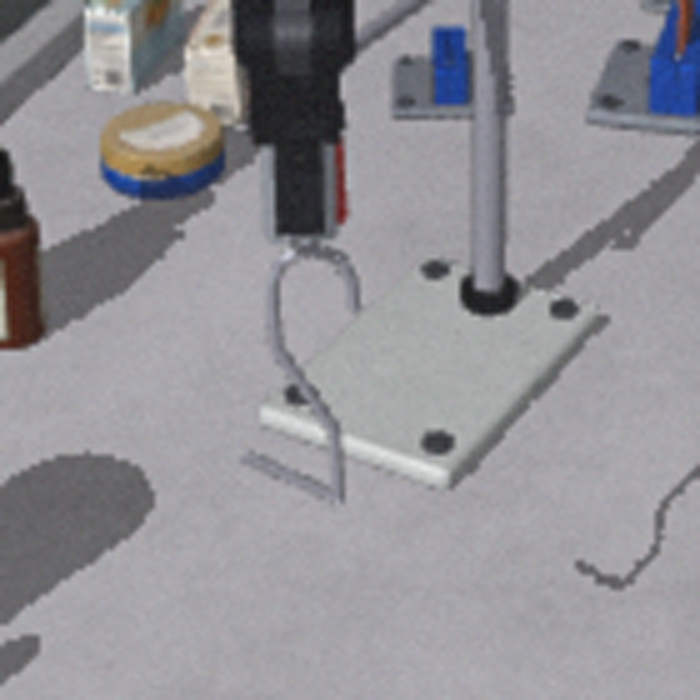

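```bash
cat > fit.py <<'E'
from h import *
from scipy.optimize import least_squares
d=np.load("c6.npz"); R=Rot.from_quat(d["q"]).as_matrix(); pos=d["pos"]
S=read_camera("side"); p=read_camera("wrist"); p["W"]=d["wW"]
# hook frame in tool: hook x->tool z, hook y -> -tool x, hook z -> -tool y
def h2t(P,ox,oy,oz,th):
    P=np.atleast_2d(P).astype(float); x,y,z=P.T; z=z-116
    xr=x*np.cos(th)-z*np.sin(th); zr=x*np.sin(th)+z*np.cos(th)
    return np.c_[-y+ox, -zr+oy, xr+oz]/1000
def pts(v):
    ox,oy,oz,th,a,b=v[:6]
    tip=[-4+34*np.cos(a)*np.cos(b),34*np.cos(a)*np.sin(b),34*np.sin(a)]
    return h2t([[-4,0,0],tip,[-4,0,26],[12,0,58],[-12,0,68]],ox,oy,oz,th)@R.T+pos
mS=np.array([[282.4,326.8],[263.8,319.4],[281.4,312.6],[269.8,296.6],[285.8,289.6]]); mW=np.array([324.8,181.1])
def res(v):
    X=pts(v); r=[(proj(S,x)+v[6:8]-m)/.5 for x,m in zip(X,mS)]
    r.append((wproj(p,X[1])-mW)/.7)
    return np.r_[np.concatenate(r),v[0]/1,(v[1]-157)/2,v[2]/1,v[3]/.03,v[6:8]/1.5, (v[4]-.436)/.3,v[5]/.2]
o=least_squares(res,[0,157,0,0,.43,0,0,0]); v=o.x
print("ox,oy,oz",v[:3].round(2),"th,a,b deg",np.degrees(v[3:6]).round(2),"bias",v[6:8].round(2),"cost",o.cost)
C=np.linalg.inv(o.jac.T@o.jac); print("sd",np.sqrt(np.diag(C)).round(3)); print(o.fun[:12].round(2))
np.save("hook.npy",v); t=pts(v)[1]; print("tip in tool mm",((t-pos)@R*1000).round(1), "corner",((pts(v)[0]-pos)@R*1000).round(1))
E
python3 fit.py
```

```text
ox,oy,oz [  0.22 157.39  -0.41] th,a,b deg [-1.74 32.36  2.82] bias [1.07 0.48] cost 2.3360538890664566
sd [0.9   1.599 0.812 0.009 0.029 0.035 0.494 0.875]
[ 0.2  -0.32 -0.62 -0.43  0.46  0.78  0.5  -0.32 -0.78  0.17 -0.17 -0.05]
tip in tool mm [ -1.2 255.9  21.3] corner [ 2.000e-01  2.732e+02 -7.900e+00]
```

>>> arm_command(
  steps=[
    [[0,20,-40,-10,0],[0,60,-75,-31,0.03],[0,113,-75,-59,0.07],[0,165,-75,-86,0.12],[0,217,-75,-114,0.17],[0,269,-75,-141,0.22],[0,321,-75,-168,0.27],[0,373,-75,-195,0.32],[0,425,-75,-222,0.36],[0,475,-75,-249,0.379]],
  ],
)

```text
time: 12.15
position: [0.4493, -0.1164, 0.5021]
tool_rot: [-0.503, 0.497, -0.498, 0.503]
contact_force: [0.6, -0.6, -0.8]
opening: 0.0111
```

```bash
sed -i 's#(v\[1\]-157)/2#(v[1]-158.1)/.5#; s#v\[2\]/1,#v[2]/.7,#; s#v\[0\]/1,#v[0]/.7,#' fit.py; python3 fit.py; python3 -c "
from h import *
s=telemetry.get_state(); print(s['time'],s['position'],Rot.from_quat(s['tool_rot']).as_matrix().round(4),s['contact_force'])"
```

```text
ox,oy,oz [  0.16 158.09  -0.27] th,a,b deg [-1.86 32.49  2.71] bias [1.03 0.1 ] cost 2.370334403981558
sd [0.66  0.491 0.623 0.008 0.027 0.028 0.444 0.404]
[ 0.28 -0.32 -0.53 -0.47  0.47  0.8   0.44 -0.24 -0.88  0.21 -0.19 -0.13]
tip in tool mm [ -1.2 256.6  21.2] corner [ 2.000e-01  2.739e+02 -8.000e+00]
12.25 [ 0.4485308  -0.12161865  0.50141334] [[ 5.0e-04 -9.0e-04  1.0e+00]
 [-1.0e+00 -1.9e-03  5.0e-04]
 [ 1.9e-03 -1.0e+00 -9.0e-04]] [-0.08354736  0.93713547 -0.69039132]
```

>>> arm_command(
  steps=[
    [[0,30,0,-2,0],[0,54,10,-4,0],[0,54,50,-4,0],[0,54,90,-4,0],[0,54,120,-4,0],[0,54,141,-4,0],[0,54,141,-4,0],[0,54,141,-4,0],[0,54,141,-4,0],[0,54,141,-4,0]],
  ],
)

```text
time: 13.5
position: [0.4468, -0.1688, 0.3615]
tool_rot: [-0.503, 0.497, -0.498, 0.503]
contact_force: [-0.5, -0.4, 0.0]
opening: 0.0111
```

```bash
cat > look.py <<'E'
from h import *
import sys
n=sys.argv[1]
s,p=wcap(); R=Rot.from_quat(s["tool_rot"]).as_matrix()
print(s["time"],s["position"].round(4),"zaxis",R[:,2].round(4),s["contact_force"].round(2),s["wrist_torque"].round(3),s["opening"])
S=read_camera("side"); v=np.load("hook.npy")
np.savez(f"c{n}.npz",w=p["pixels"],wW=p["W"],s=S["pixels"],pos=s["position"],q=s["tool_rot"],sz=S["z_map"],wz=p["z_map"])
t=np.array([-1.2,256.6,21.2])/1000; c=np.array([.2,273.9,-8])/1000
tw=s["position"]+R@t; cw=s["position"]+R@c; print("tip world",tw.round(4),"corner",cw.round(4)); print("proj side tip/corner",proj(S,tw).round(1),proj(S,cw).round(1),"wrist",wproj(p,tw).round(1))
cv2.imwrite(f"pics/w{n}.png",cv2.resize(p["pixels"][90:290,220:430],None,fx=3,fy=3,interpolation=cv2.INTER_CUBIC))
cv2.imwrite(f"pics/s{n}.png",cv2.resize(S["pixels"][170:270,310:410],None,fx=6,fy=6,interpolation=cv2.INTER_CUBIC))
E
python3 look.py 7
```

```text
13.5 [ 0.4468 -0.1688  0.3615] zaxis [0.9999 0.0118 0.0013] [-0.54 -0.43  0.03] [ 0.015  0.037 -0.028] 0.011113774309332622
tip world [ 0.4683 -0.1675  0.1049] corner [ 0.4391 -0.1692  0.0876]
proj side tip/corner [363.7 216.7] [373.7 223.3] wrist [325.2 180.3]
```

View pics/w7.png

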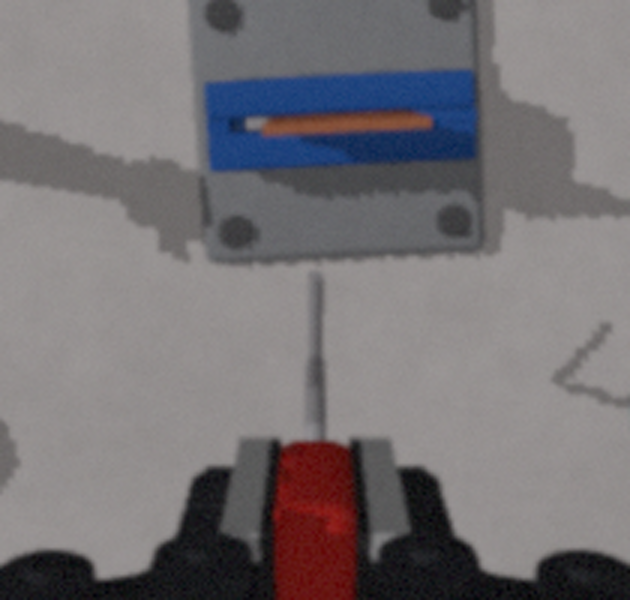

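View pics/s7.png

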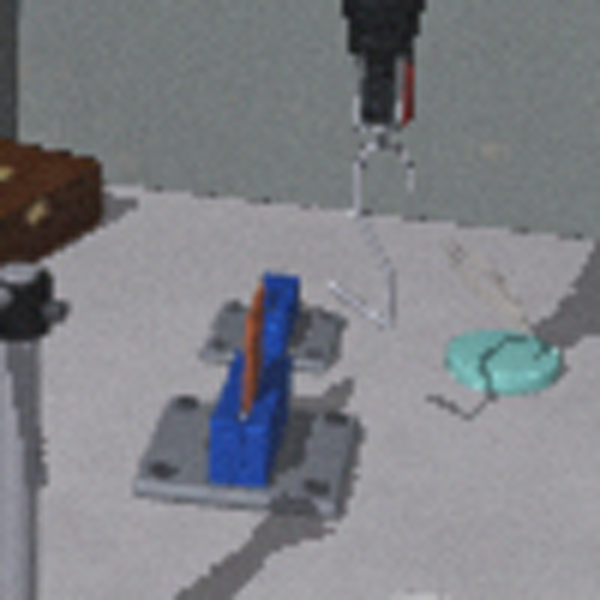

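```bash
cat > coup.py <<'E'
from h import *
import sys
d=np.load(f"c{sys.argv[1]}.npz"); p=read_camera("wrist"); p["W"]=d["wW"]; R=Rot.from_quat(d["q"]).as_matrix()
I=d["w"]; hsv=cv2.cvtColor(I,cv2.COLOR_BGR2HSV)
m=(hsv[...,0]>3)&(hsv[...,0]<18)&(hsv[...,1]>110)&(hsv[...,2]>60)
m[:100]=0;m[170:]=0;m[:,:290]=0;m[:,:][:,400:]=0
v,u=np.where(m); print(len(u),u.min(),u.max(),v.min(),v.max())
for c in range(u.min(),u.max()+1,6): 
    r=v[u==c]; print(c,r.min(),r.max(),[ (watz(p,(c,rr),.088)*1000).round(1)[:2].tolist() for rr in (r.min()-.5,r.max()+.5)])
# model: top edge centre (x,y), yaw ; silhouette of box
from scipy.optimize import least_squares,minimize
def sil(q,scale=4):
    x,y,th=q; n=np.array([np.cos(th),np.sin(th),0]); e=np.array([-np.sin(th),np.cos(th),0])
    P=[np.array([x,y,z])+a*.0015*n+b*.022*e for z in(.042,.088) for a in(-1,1) for b in(-1,1)]
    w=np.array([wproj(p,X) for X in P]); hull=cv2.convexHull(((w-[280,90])*scale*16+8*scale).astype(np.int32))
    im=np.zeros((90*scale,130*scale),np.uint8); cv2.fillConvexPoly(im,hull,255,cv2.LINE_AA,4)
    return cv2.resize(im,(130,90),interpolation=cv2.INTER_AREA)/255.
M=cv2.GaussianBlur(m[90:180,280:410].astype(float),(0,0),1.2)
f=lambda q:((cv2.GaussianBlur(sil([q[0]/1000,q[1]/1000,q[2]/57.3]),(0,0),1.2)-M)**2).sum()
o=minimize(f,[502,-175,3.3],method="Nelder-Mead",options=dict(initial_simplex=[[502,-175,3.3],[506,-175,3.3],[502,-171,3.3],[502,-175,6]]))
print("coupon x,y,yaw",o.x.round(2),o.fun, (M**2).sum())
ex=np.array([*o.x[:2]/1000,.076])
print("hole in tool mm",((ex-d["pos"])@R*1000).round(1))
E
python3 coup.py 7
```

```text
240 308 362 128 133
308 132 133 [[503.8, -153.7], [502.3, -153.7]]
314 130 133 [[505.4, -158.3], [502.3, -158.4]]
320 129 133 [[506.2, -163.0], [502.3, -163.1]]
326 129 133 [[506.3, -167.7], [502.4, -167.7]]
332 129 132 [[506.4, -172.4], [503.2, -172.4]]
338 128 132 [[507.2, -177.1], [503.3, -177.1]]
344 128 132 [[507.3, -181.7], [503.4, -181.8]]
350 128 132 [[507.4, -186.4], [503.5, -186.5]]
356 128 131 [[507.5, -191.2], [504.4, -191.2]]
362 130 131 [[506.1, -195.9], [504.5, -196.0]]
coupon x,y,yaw [ 504.46 -174.77    3.29] 15.010017421149431 165.54123979896207
hole in tool mm [  6.5 285.6  57.2]
```

```bash
python3 - <<'E'
from h import *
S=read_camera("side"); th=3.3/57.3; n=np.array([np.cos(th),np.sin(th),0]); e=np.array([-np.sin(th),np.cos(th),0]); c=np.array([.5045,-.1748,0])
for z in (.088,.042):
  for b in (.022,-.022):
    for a in (-.0015,.0015):
      print(z,b,a,((proj(S,c+b*e+a*n+[0,0,z])+.5-[310,170])*6).round(0))
E
```

```text
0.088 0.022 -0.0015 [248. 319.]
0.088 0.022 0.0015 [242. 319.]
0.088 -0.022 -0.0015 [262. 283.]
0.088 -0.022 0.0015 [256. 283.]
0.042 0.022 -0.0015 [245. 407.]
0.042 0.022 0.0015 [239. 406.]
0.042 -0.022 -0.0015 [259. 369.]
0.042 -0.022 0.0015 [253. 368.]
```

>>> arm_command(
  steps=[
    [[0,4,5,0,0],[0,7.7,12,0,0],[0,7.7,20,5,0],[0,7.7,27,12,0],[0,7.7,29,18,0],[0,7.7,29,24,0],[0,7.7,29,28,0],[0,7.7,29,28,0],[0,7.7,29,28,0],[0,7.7,29,28,0]],
  ],
)

```text
time: 14.95
position: [0.4745, -0.1762, 0.3318]
tool_rot: [-0.503, 0.497, -0.497, 0.503]
contact_force: [0.0, -0.4, -0.6]
opening: 0.0108
```

```bash
python3 look.py 8; python3 coup.py 8 | tail -2
```

```text
14.95 [ 0.4745 -0.1762  0.3318] zaxis [9.999e-01 1.170e-02 1.000e-04] [ 0.   -0.44 -0.59] [-0.004  0.036 -0.019] 0.010752658956440479
tip world [ 0.4957 -0.1748  0.0752] corner [ 0.4665 -0.1765  0.0579]
proj side tip/corner [354.4 224. ] [364.1 230.5] wrist [325.2 180.3]
coupon x,y,yaw [ 506.6  -175.39    0.85] 154.9617908744831 370.9322296642806
hole in tool mm [ -0.4 255.8  32.1]
```

View pics/w8.png

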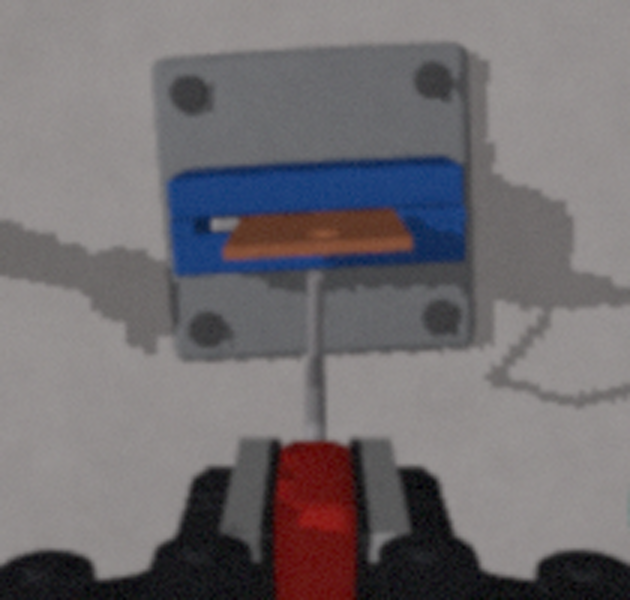

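View pics/s8.png

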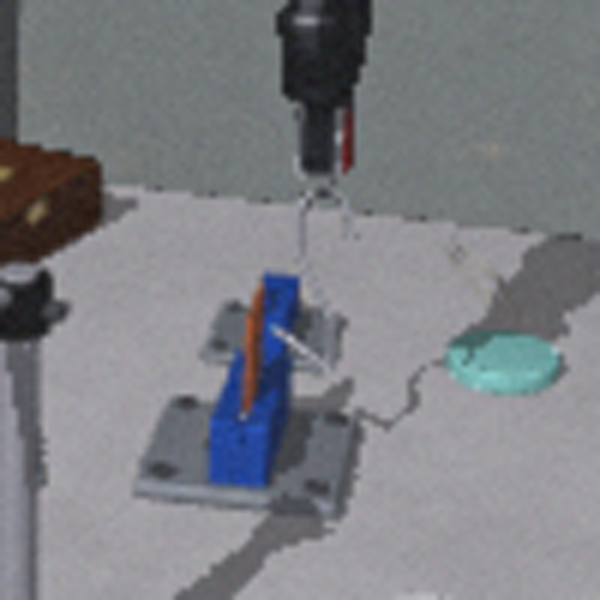

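```bash
python3 - <<'E'
from h import *
from scipy.optimize import least_squares
d=np.load("c8.npz"); p=read_camera("wrist"); p["W"]=d["wW"]; R=Rot.from_quat(d["q"]).as_matrix()
f=lambda u,v:np.array([(u+.5)/3-.5+220,(v+.5)/3-.5+90])
obs=[f(222,260),f(413,250),f(412,237),f(224,246)]
def P(q):
    x,y,z,t=q[0]/1e3,q[1]/1e3,q[2]/1e3,q[3]/57.3; n=np.array([np.cos(t),np.sin(t),0]); e=np.array([-np.sin(t),np.cos(t),0]); c=np.array([x,y,z])
    return [c+.022*e-.0015*n,c-.022*e-.0015*n,c-.022*e+.0015*n,c+.022*e+.0015*n],c-[0,0,.012]+.0015*n
r=lambda q:np.r_[np.concatenate([wproj(p,a)-b for a,b in zip(P(q)[0],obs)]),(q[2]-88)/.7]
o=least_squares(r,[504,-175,88,3.3]); print(o.x.round(2),o.fun.round(2))
h=wproj(p,P(o.x)[1]); print("hole pred crop",((h-[220,90]+.5)*3-.5).round(1))
print("hole ctr tool",((P(o.x)[1]-d["pos"])@R*1000).round(1))
I=cv2.resize(d["w"][150:185,290:365],None,fx=10,fy=10,interpolation=cv2.INTER_CUBIC); cv2.imwrite("pics/z8.png",I)
E
```

```text
[ 504.01 -174.86   88.09    3.5 ] [ 0.77 -0.27 -0.39 -0.04 -0.19  0.09 -0.19  0.2   0.12]
hole pred crop [317.2 233.6]
hole ctr tool [ -1.1 255.7  31. ]
```

View pics/z8.png

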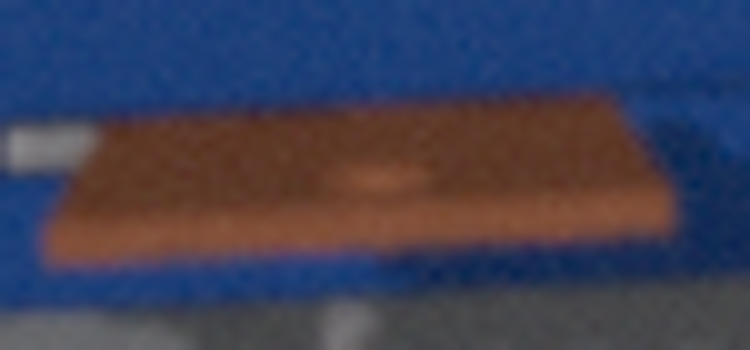

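>>> arm_command(
  steps=[
    [[0,0,-0.5,2,0],[0,0,-0.6,4,0],[0,0,-0.6,6,0],[0,0,-0.8,8,0],[0,0,-1.5,9.5,0],[0,0,-2.4,11,0],[0,0,-3.3,12.5,0],[0,0,-4.2,14,0],[0,0,-4.8,15,0],[0,0,-4.8,15,0]],
  ],
)

```text
time: 16.4
position: [0.4897, -0.176, 0.3366]
tool_rot: [-0.503, 0.497, -0.497, 0.503]
contact_force: [-0.5, -0.3, -0.4]
opening: 0.0111
```

```bash
python3 look.py 9
```

```text
16.4 [ 0.4897 -0.176   0.3366] zaxis [9.999e-01 1.190e-02 1.000e-04] [-0.5  -0.33 -0.36] [-0.049  0.024 -0.004] 0.011100830215460709
tip world [ 0.5109 -0.1745  0.08  ] corner [ 0.4817 -0.1762  0.0627]
proj side tip/corner [349.3 221.9] [359.  228.4] wrist [325.2 180.3]
```

View pics/w9.png

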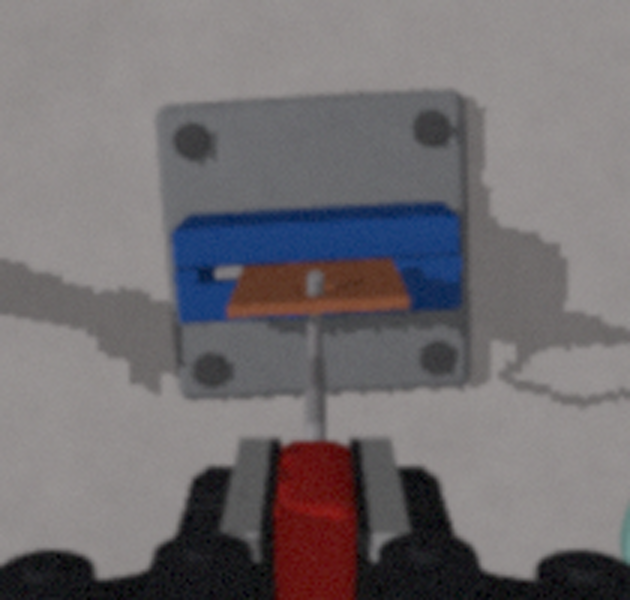

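View pics/s9.png

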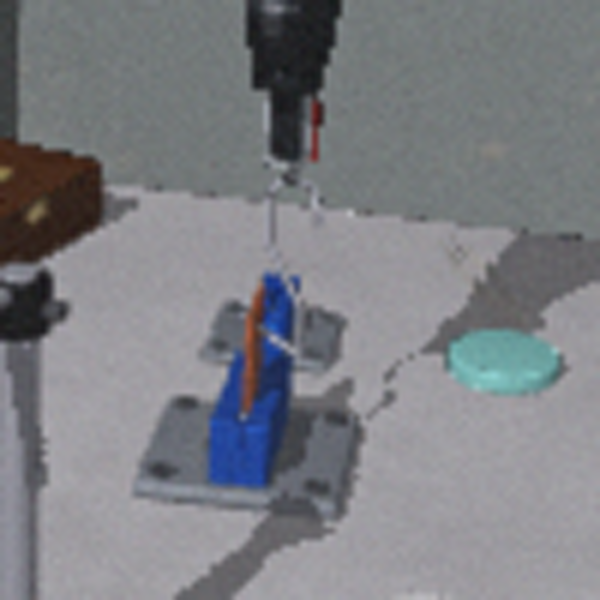

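>>> arm_command(
  steps=[
    [[0,0,-1.2,2,0],[0,0,-2.4,4,0],[0,0,-3.6,6,0],[0,0,-4.7,8,0],[0,0,-5.9,10,0],[0,0,-7.1,12,0],[0,0,-8.3,14,0],[0,0,-9.2,15.5,0],[0,0,-9.8,16.5,0],[0,0,-9.8,16.5,0]],
  ],
)

```text
time: 17.75
position: [0.5062, -0.1758, 0.3463]
tool_rot: [-0.503, 0.497, -0.497, 0.503]
contact_force: [0.0, 0.5, -0.5]
opening: 0.011
```

```bash
python3 look.py 10
```

```text
17.75 [ 0.5062 -0.1758  0.3463] zaxis [9.999e-01 1.190e-02 1.000e-04] [ 0.02  0.45 -0.54] [-0.029 -0.014  0.051] 0.010973338899660772
tip world [ 0.5274 -0.1743  0.0897] corner [ 0.4982 -0.176   0.0724]
proj side tip/corner [343.8 218.2] [353.6 224.6] wrist [325.2 180.3]
```

View pics/w10.png

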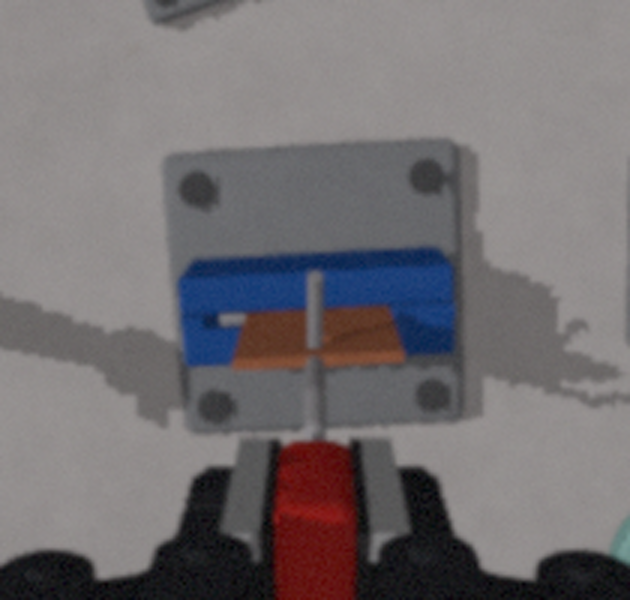

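View pics/s10.png

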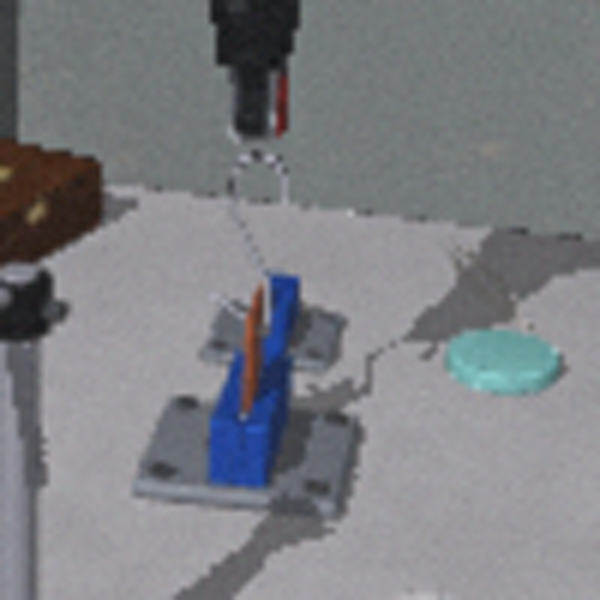

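>>> arm_command(
  steps=[
    [[0,0,-0.6,1,0],[0,0,-1.2,1,0],[0,0,-2,1,0],[0,0,-3,1,0],[0,0,-4,1,0],[0,0,-5,1,0],[0,0,-6.5,1,0],[0,0,-8,1,0],[0,0,-9.5,1,0],[0,0,-10,1,0]],
  ],
)

```text
time: 19.1
position: [0.5072, -0.1757, 0.3564]
tool_rot: [-0.503, 0.497, -0.497, 0.503]
contact_force: [-0.6, 0.1, -4.9]
opening: 0.0111
```

```bash
python3 look.py 11
```

```text
19.1 [ 0.5072 -0.1757  0.3564] zaxis [9.999e-01 1.190e-02 1.000e-04] [-0.64  0.1  -4.95] [-0.002  0.02   0.001] 0.01112576555012476
tip world [ 0.5284 -0.1743  0.0999] corner [ 0.4992 -0.176   0.0825]
proj side tip/corner [343.6 214.9] [353.4 221.4] wrist [325.2 180.3]
```

View pics/w11.png

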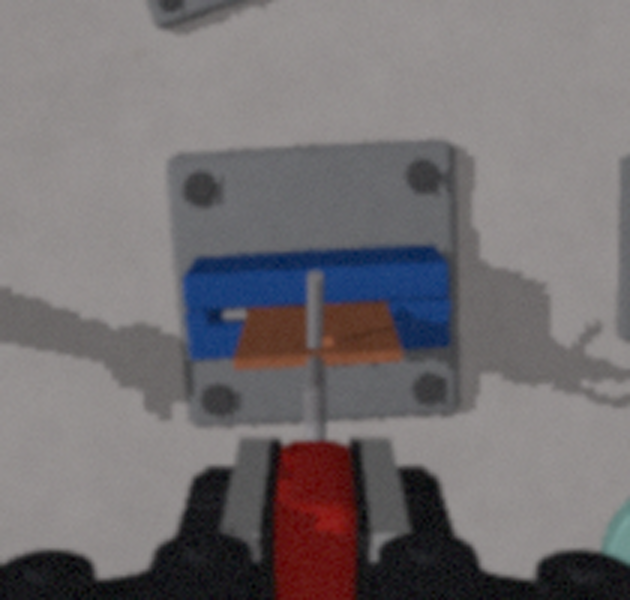

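View pics/s11.png

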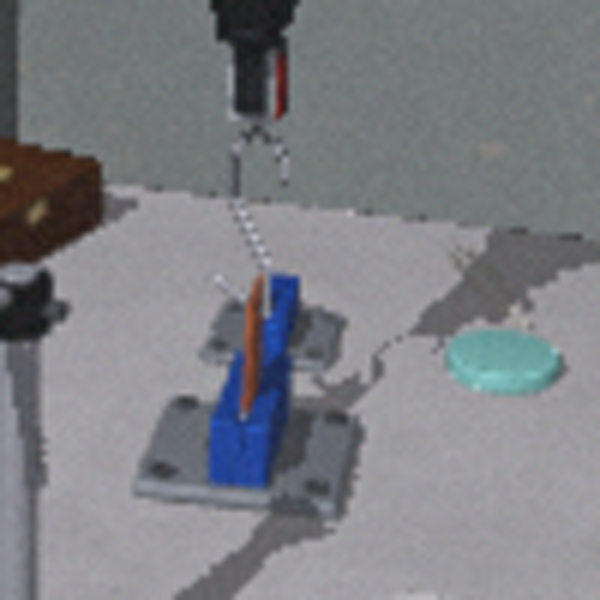

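>>> arm_command(
  steps=[
    [[0,0,-1.5,0,0],[0,0,-3,0,0],[0,0,-4.5,0,0],[0,0,-6,0,0],[0,0,-7.5,0,0],[0,0,-9,0,0],[0,0,-10.5,0,0],[0,0,-12,0,0],[0,0,-13.5,0,0],[0,0,-15,0,0]],
  ],
)

```text
time: 20.45
position: [0.5072, -0.1758, 0.3714]
tool_rot: [-0.503, 0.497, -0.497, 0.503]
contact_force: [-0.0, -0.5, -3.0]
opening: 0.0112
```

>>> arm_command(
  steps=[
    [[0,0,-1,0,0],[0,0,-2,0,0],[0,0,-3,0,0],[0,0,-4,0,0],[0,0,-5,0,0],[0,0,-6,0,0],[0,0,-7,0,0],[0,0,-8,0,0],[0,0,-9.5,0,0],[0,0,-11,0,0]],
  ],
)

```text
time: 21.7
position: [0.5072, -0.1758, 0.3824]
tool_rot: [-0.503, 0.497, -0.497, 0.503]
contact_force: [-0.5, -0.4, -1.5]
opening: 0.0109
```

>>> arm_command(
  steps=[
    [[0,0,-2,0,0],[0,0,-5,0,0],[0,0,-10,0,0],[0,0,-17,0,0],[0,0,-25,0,0],[0,0,-34,0,0],[0,0,-42,0,0],[0,0,-48,0,0],[0,0,-50,0,0],[0,0,-50,0,0]],
  ],
)

```text
time: 22.95
position: [0.5071, -0.1758, 0.4323]
tool_rot: [-0.503, 0.497, -0.497, 0.503]
contact_force: [0.0, 0.4, -0.8]
opening: 0.0113
```

```bash
python3 look.py 12
```

```text
22.95 [ 0.5071 -0.1758  0.4323] zaxis [ 0.9999  0.0118 -0.    ] [ 0.01  0.4  -0.85] [-0.024 -0.009  0.003] 0.011298896799541323
tip world [ 0.5283 -0.1743  0.1757] corner [ 0.4991 -0.1761  0.1584]
proj side tip/corner [344.5 190.3] [354.5 196.9] wrist [325.2 180.3]
```

View pics/w12.png

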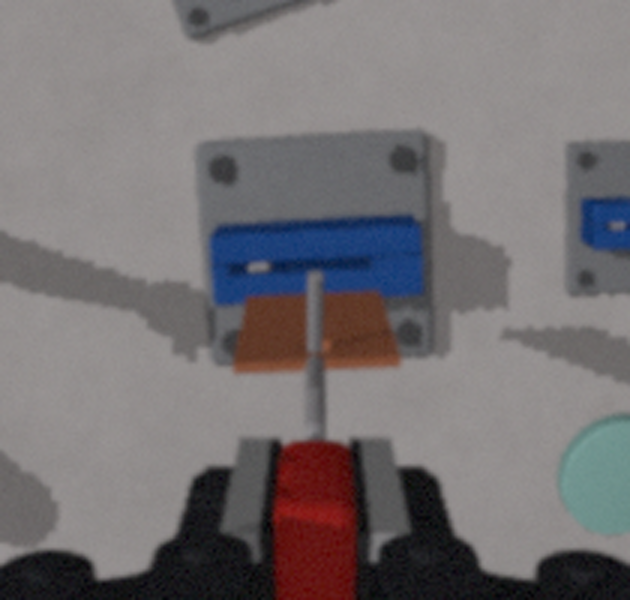

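View pics/s12.png

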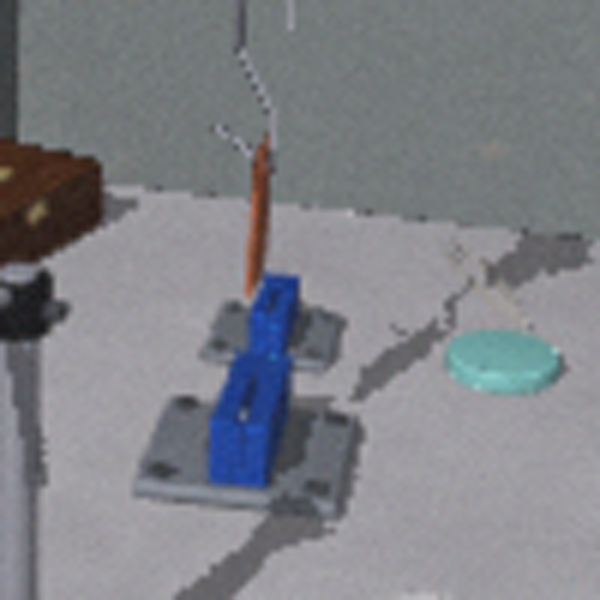

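>>> arm_command(
  steps=[
    [[0,-5,0,4,0.01],[0,-15,0,13,0.03],[0,-30,0,26,0.05],[0,-48,0,42,0.08],[0,-68,0,59,0.11],[0,-88,0,76,0.14],[0,-108,0,92,0.17],[0,-128,0,107,0.19],[0,-150,0,118,0.21],[0,-173,0,125,0.223]],
  ],
)

```text
time: 24.3
position: [0.6307, -0.0002, 0.4318]
tool_rot: [-0.444, 0.55, -0.55, 0.444]
contact_force: [0.0, -1.6, -1.7]
opening: 0.011
```

```bash
python3 -c "
from h import *
s=telemetry.get_state(); print(s['time'],s['position'],Rot.from_quat(s['tool_rot']).as_matrix().round(4),s['contact_force'])"
```

```text
24.3 [ 6.30665345e-01 -1.78313372e-04  4.31773874e-01] [[-2.105e-01 -6.000e-04  9.776e-01]
 [-9.776e-01  5.000e-04 -2.105e-01]
 [-3.000e-04 -1.000e+00 -7.000e-04]] [ 0.0158548  -1.55865056 -1.65436881]
```

>>> arm_command(
  steps=[
    [[0,-22,0,-4,0],[0,-44,0,-9,0],[0,-66,0,-13,0],[0,-87,0,-17,0],[0,-107,0,-21,0],[0,-125,0,-24,0],[0,-140,0,-27,0],[0,-151,0,-29,0],[0,-157,0,-30,0],[0,-159,0,-31,0]],
  ],
)

```text
time: 25.55
position: [0.6332, 0.1607, 0.4323]
tool_rot: [0.445, -0.55, 0.55, -0.444]
contact_force: [-0.5, 0.0, -2.1]
opening: 0.0112
```

```bash
sed -e 's/S\["pixels"\]\[170:270,310:410\]/S["pixels"][180:300,220:340]/; s/fx=6,fy=6/fx=5,fy=5/' look.py > look2.py; python3 look2.py 13
```

```text
25.55 [0.6332 0.1607 0.4323] zaxis [ 0.9778 -0.2098  0.    ] [-0.53  0.05 -2.07] [-0.036 -0.03  -0.016] 0.01124233761386829
tip world [0.6542 0.1574 0.1757] corner [0.6253 0.1621 0.1584]
proj side tip/corner [254.8 233.1] [266.3 242.8] wrist [325.5 179.8]
```

View pics/w13.png

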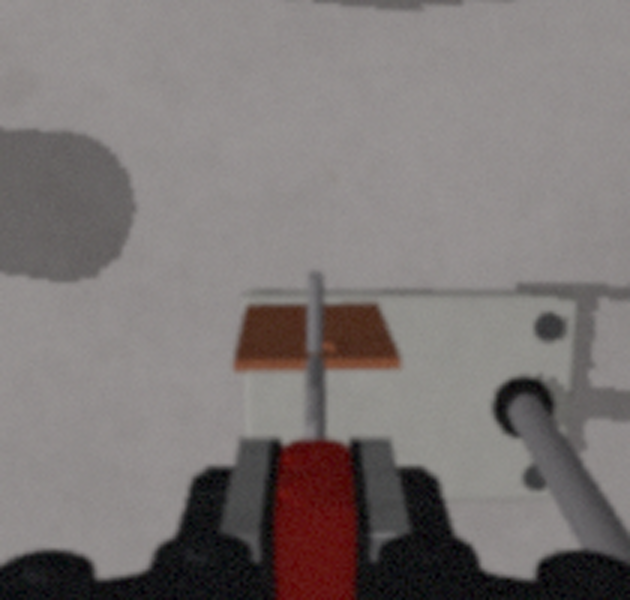

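View pics/s13.png

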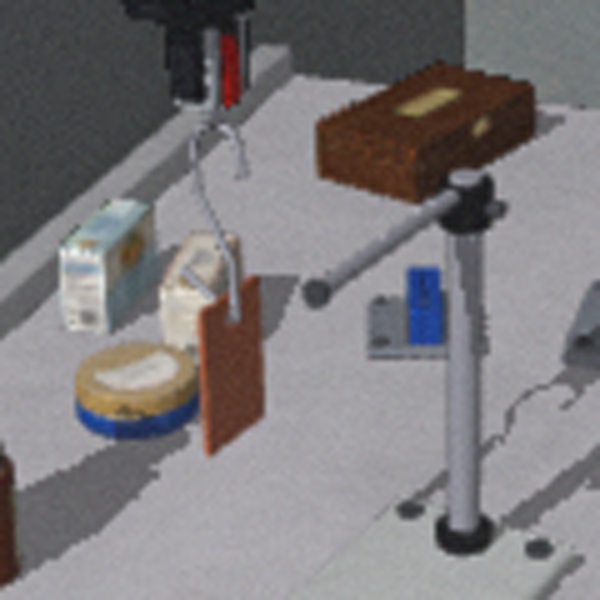

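>>> arm_command(
  steps=[
    [[0,0,5,-3,0],[0,0,11,-8,0],[0,0,15,-15,0],[0,0,15,-24,0],[0,0,15,-34,0],[0,0,15,-44,0],[0,0,15,-54,0],[0,0,15,-62,0],[0,0,15,-67,0],[0,0,15,-69.8,0]],
  ],
)

```text
time: 26.9
position: [0.5646, 0.1753, 0.4174]
tool_rot: [0.444, -0.55, 0.55, -0.445]
contact_force: [-0.2, 1.3, -1.8]
opening: 0.0111
```

```bash
python3 look2.py 14
```

```text
26.9 [0.5646 0.1753 0.4174] zaxis [ 9.778e-01 -2.096e-01  3.000e-04] [-0.2   1.26 -1.79] [ 0.02  -0.052 -0.022] 0.011116370606924813
tip world [0.5857 0.172  0.1608] corner [0.5568 0.1768 0.1435]
proj side tip/corner [281.6 246.3] [293.7 256.4] wrist [325.5 179.8]
```

View pics/w14.png

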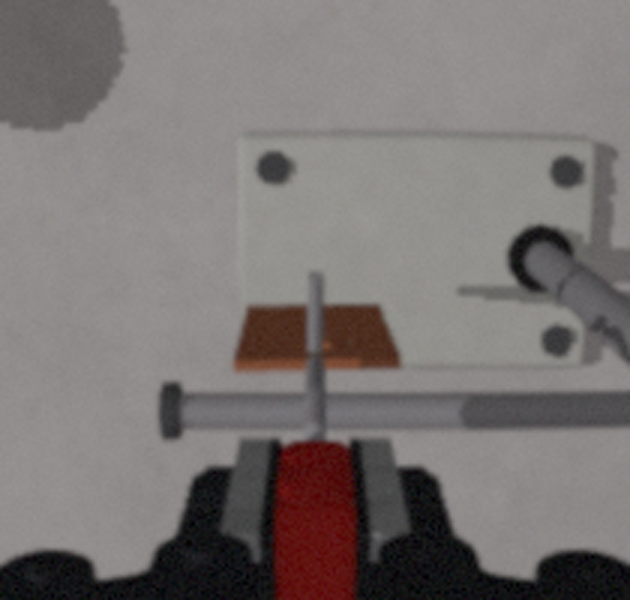

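View pics/s14.png

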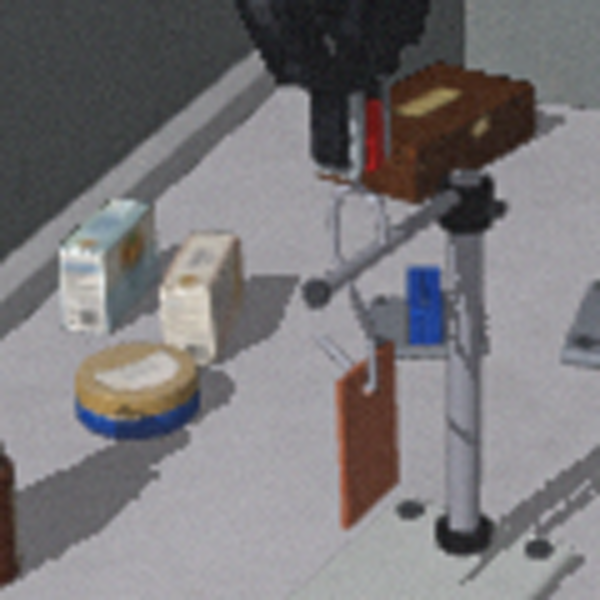

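>>> arm_command(
  steps=[
    [[0,0,3,0.2,0],[0,0,8,0.2,0],[0,0,13,0.2,0],[0,0,18,0.2,0],[0,0,22,0.2,0],[0,0,25,0.2,0],[0,0,27,0.2,0],[0,0,28.5,0.2,0],[0,0,29.5,0.2,0],[0,0,29.5,0.2,0]],
  ],
)

```text
time: 28.25
position: [0.5651, 0.1753, 0.3879]
tool_rot: [0.444, -0.55, 0.55, -0.445]
contact_force: [-0.7, 0.2, -1.5]
opening: 0.011
```

```bash
python3 look2.py 15; python3 - <<'E'
from h import *
F=[]
for i in range(8):
    read_camera("wrist"); F.append(telemetry.get_state()["contact_force"])
print(np.mean(F,0),np.std(F,0))
E
```

```text
28.25 [0.5651 0.1753 0.3879] zaxis [ 9.778e-01 -2.096e-01  2.000e-04] [-0.66  0.16 -1.54] [-0.032  0.011 -0.012] 0.010966171874149923
tip world [0.5861 0.1721 0.1313] corner [0.5573 0.1768 0.114 ]
proj side tip/corner [281.7 258.4] [293.6 268.4] wrist [325.5 179.8]
[ 0.01494442 -0.04827023 -1.44342407] [0.73470253 0.46942258 0.44378223]
```

View pics/s15.png

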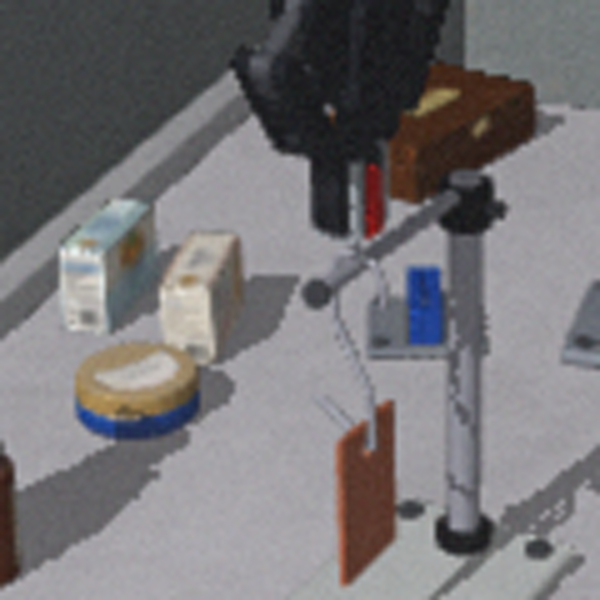

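>>> arm_command(
  steps=[
    [[0,0,0.2,0,0],[0,0,0.4,0,0],[0,0,0.6,0,0],[0,0,0.8,0,0],[0,0,1,0,0],[0,0,1,0,0],[0,0,1,0,0],[0,0,1,0,0],[0,0,1,0,0],[0,0,1,0,0]],
  ],
)

```text
time: 30.0
position: [0.5651, 0.1753, 0.3868]
tool_rot: [-0.444, 0.55, -0.55, 0.445]
contact_force: [0.2, 0.8, 0.1]
opening: 0.0112
```

```bash
cat > force.py <<'E'
from h import *
F=[]
for i in range(10):
    read_camera("wrist"); s=telemetry.get_state(); F.append(np.r_[s["contact_force"],s["wrist_torque"]])
print(s["time"],s["position"],np.mean(F,0).round(3))
E
python3 force.py
```

```text
30.5 [0.56506001 0.17526911 0.38686682] [ 0.448  0.041  0.155  0.014 -0.057  0.021]
```

>>> arm_command(
  steps=[
    [[14,0,0,0,0],[15,0,0,0,0],[16,0,0,0,0],[18,0,0,0,0],[21,0,0,0,0],[25,0,0,0,0],[30,0,0,0,0],[35,0,0,0,0],[40,0,0,0,0],[45,0,0,0,0]],
  ],
)

```text
time: 31.75
position: [0.565, 0.1753, 0.3869]
tool_rot: [-0.444, 0.55, -0.55, 0.445]
contact_force: [-1.1, 0.3, 0.5]
opening: 0.038
```

```bash
python3 look2.py 16
```

```text
31.75 [0.565  0.1753 0.3869] zaxis [ 0.9778 -0.2096  0.    ] [-1.05  0.28  0.53] [-0.062  0.012  0.027] 0.037983061031107636
tip world [0.586  0.172  0.1303] corner [0.5572 0.1768 0.113 ]
proj side tip/corner [281.8 258.8] [293.7 268.9] wrist [325.5 179.8]
```

View pics/w16.png

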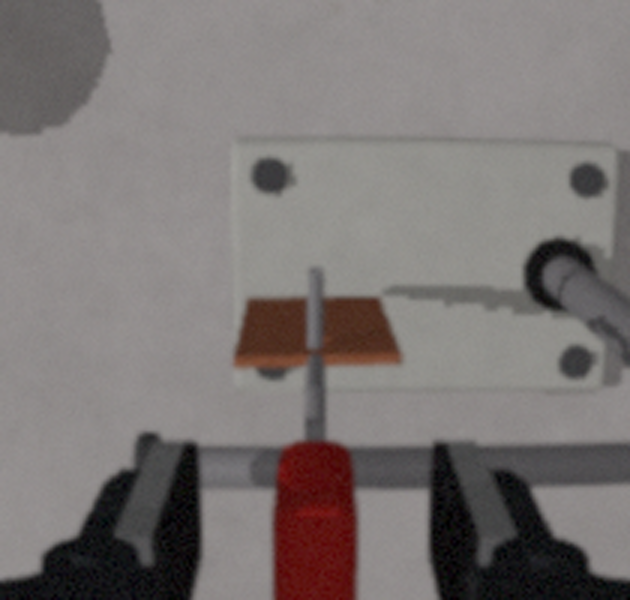

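View pics/s16.png

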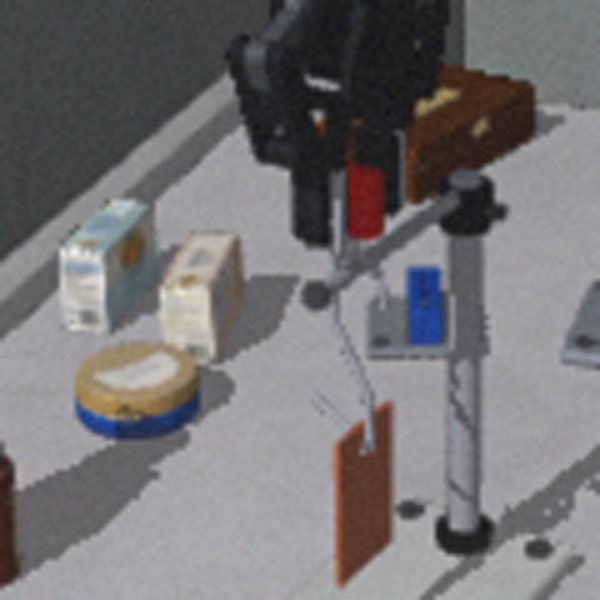

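Hook and coupon stay hung; the tab is clear of both pads. Now straight up and away.

>>> arm_command(
  steps=[
    [[55,0,-2,0,0],[65,0,-8,0,0],[75,0,-16,0,0],[80,0,-28,0,0],[80,0,-45,0,0],[80,0,-65,0,0],[80,0,-85,0,0],[80,0,-100,0,0],[80,0,-110,0,0],[80,0,-110,0,0]],
  ],
)

```text
time: 33.1
position: [0.5651, 0.1754, 0.4976]
tool_rot: [0.444, -0.55, 0.55, -0.445]
contact_force: [0.4, 0.4, -1.2]
opening: 0.0686
```

>>> arm_command(
  steps=[
    [[80,0,0,-10,0],[80,0,0,-25,0],[80,0,0,-40,0],[80,0,0,-50,0],[80,0,0,-50,0],[80,0,0,-50,0],[80,0,0,-50,0],[80,0,0,-50,0],[80,0,0,-50,0],[80,0,0,-50,0]],
  ],
)

```text
time: 34.35
position: [0.5162, 0.1857, 0.4968]
tool_rot: [-0.445, 0.55, -0.55, 0.445]
contact_force: [-0.0, 0.6, 0.7]
opening: 0.0684
```

```bash
python3 look2.py 17; sleep 0; python3 - <<'E'
from h import *
a=np.load("c17.npz")["s"].astype(int)
for i in range(6): S=read_camera("side")
d=np.abs(S["pixels"].astype(int)-a).max(2)[200:300,270:310]; print((d>40).sum())
cv2.imwrite("pics/s17full.png",S["pixels"])
T=read_camera("top"); cv2.imwrite("pics/t17.png",T["pixels"])
E
```

```text
34.35 [0.5162 0.1857 0.4968] zaxis [ 9.778e-01 -2.096e-01 -2.000e-04] [-0.04  0.58  0.74] [-0.004 -0.011 -0.052] 0.0684334234194279
tip world [0.5372 0.1825 0.2402] corner [0.5083 0.1872 0.2229]
proj side tip/corner [301.3 217. ] [314.2 227.5] wrist [325.5 179.8]
0
```

View pics/s17.png

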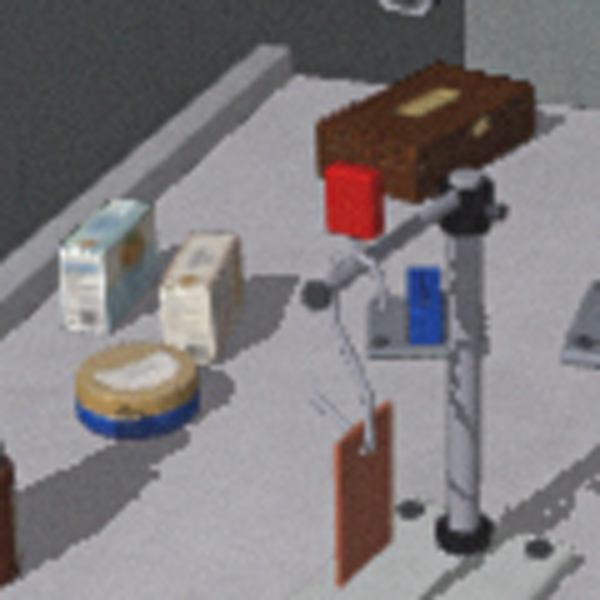

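View pics/s17full.png

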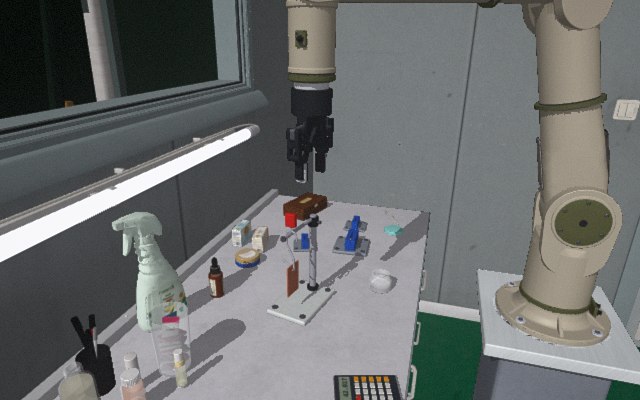

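View pics/w17.png

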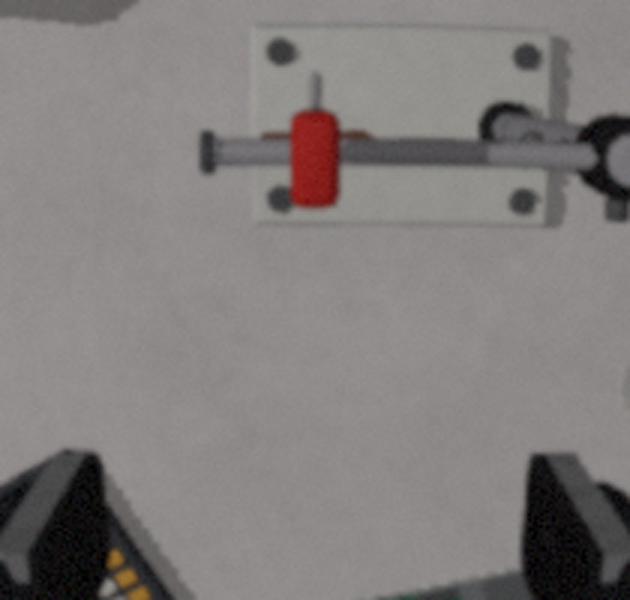

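The hook hangs on the arm with its tab centred over it (wrist picture at about 315,150). The coupon is at rest on the hook, the gripper is clear, and two side pictures taken about 0.3 s apart show no movement. I'm handing it in.

```bash
python3 -c "
from rig import close_job; print(close_job())"
```

```text
the job is handed in; nothing more can be done
None
```

The job is done and handed in at about 35 s of the 69 s allowed. The hook hangs on the balance arm with the copper coupon on it, and the gripper is clear of everything.

- **Taking the hook:** I gripped it by the red tab, lifted it 34 mm and moved it off to the stand's +x. Two camera views showed the lower end rising about 31° and pointing about 3° sideways.
- **Hooking and lifting the coupon:** The wire went through the hole, following its slope, with no force above the sensor noise of roughly 0.5 N. The highest wrist reading between the lifting moves was about 5 N down.
- **Hanging it back:** I lowered the hook until the wrist force went from −1.4 N (the full weight) to about 0, so the arm carried it, and then opened the gripper slowly.

**Last checks:** Two side pictures about 0.3 s apart showed no movement of the hook or coupon. The coupon hangs free, the holder is empty, and nothing around it appears to have moved by eye in the side picture. I did not measure the other things' positions again. None of the checks failed. The one small disagreement was a shift of about 1 pixel between the side camera and the arm's own position, which I allowed for.

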